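# Put the gauge masters away

## Task

Put the gauge masters away: stack the three ring gauges that lie on the green bench top over the upright post, lying flat, the largest at the bottom, the medium one next and the smallest on top; and lay the rectangular steel block flat on the sloped blue rest, lengthwise up the slope in the middle, with its lower end against the lip. Set each one down gently rather than dropping it, and leave the plug gauge, the jar and the V-block standing where they are.

Things in the scene. Friction and masses are not known exactly. Their poses are not given: they have to be found in the camera images.
- ring_large: largest loose ring gauge, dark steel, lying flat: outer diameter 68 mm, bore 36 mm, 18 mm high, about 0.36 kg; origin at the centre of its underside, z up
- ring_medium: medium loose ring gauge, dark steel, lying flat: outer diameter 56 mm, bore 32 mm, 18 mm high, about 0.23 kg; origin at the centre of its underside, z up
- ring_small: smallest loose ring gauge, dark steel, lying flat: outer diameter 44 mm, bore 28 mm, 18 mm high, about 0.13 kg; origin at the centre of its underside, z up
- block: bright steel rectangular master block lying flat on the bench: 80 mm long (its x axis), 32 mm wide (its y axis), 18 mm high, about 0.34 kg; origin at the centre of its underside, z up. Either end may go to the lip
- spindle: storage spindle fixed to the bench: round blue base, 92 mm diameter, 12 mm thick, with a steel post 14 mm in diameter standing 60 mm above it (tip 72 mm above the bench, the last 8 mm tapering to 6 mm); origin at the centre of the base's underside, z up. Stacked rings have their undersides 12, 30 and 48 mm above the origin
- bed: sloped blue bed of a fixed rest, tilted 0.3 rad, low side roughly to the robot; 112 mm up the slope, 84 mm wide, black lip 10 mm high, 8 mm thick across the low end. Origin on the slope at the middle of the lip's inner face, 22 mm up; x up the slope, y along the lip, z square out of the slope. Seated, the block's underside centre is at x = 40 mm, y = z = 0. Upper end 55 mm up
- plug: bystander: upright bright steel plug gauge, 32 mm in diameter at its foot, 50 mm high; origin at the centre of its underside
- jar: bystander: small white jar with a black cap, 36 mm in diameter, 45 mm high; origin at the centre of its underside
- vblock: bystander: grey V-block, 40 x 36 mm, 30 mm high; origin at the centre of its underside
Not all that is in view belongs to the job. What is shaped like the ring_medium but orange or turquoise is not meant. What is shaped like the ring_large but orange is not meant.

How it is judged (in metres and radians):
At the end, for the whole second after the job is handed in: Large, medium, small ring on the post from the bottom up, each level and within 5 mm of its height; block flat on the bed along the slope (0.2 rad), within 15 mm of its middle line, lower end at most 8 mm from the lip; all released and at rest (horizontal distance between each of ring_large, ring_medium, ring_small and spindle below 0.013 m and z of ring_large in the frame of spindle between 0.007 and 0.017 m and angle between each of ring_large, ring_medium, ring_small's own z axis and vertical below 0.12 rad and linear speed of each of ring_large, ring_medium, ring_small, block below 0.02 m/s and z of ring_medium in the frame of spindle between 0.025 and 0.035 m and z of ring_small in the frame of spindle between 0.043 and 0.053 m and x of block in the frame of bed between 0.035 and 0.048 m and y of block in the frame of bed between -0.015 and 0.015 m and z of block in the frame of bed between -0.004 and 0.022 m and angle between the z axis of block and the z axis of bed, either way round below 0.08 rad and angle between the x axis of block and the x axis of bed, either way round below 0.2 rad); the robot touches nothing.
It fails at once if the plug gauge, jar or V-block is moved by more than 20 mm or tipped over (distance of any of plug, jar, vblock from where it was at the start of the episode above 0.02 m or angle between any of plug, jar, vblock's own z axis and vertical above 0.5 rad).
It fails at once if a ring is dropped onto the spindle or the block onto the rest: it moves there faster than 0.65 m/s ((horizontal distance between ring_large and spindle below 0.025 m and z of ring_large in the frame of spindle below 0.085 m and linear speed of ring_large above 0.65 m/s) or (horizontal distance between ring_medium and spindle below 0.025 m and z of ring_medium in the frame of spindle below 0.085 m and linear speed of ring_medium above 0.65 m/s) or (horizontal distance between ring_small and spindle below 0.025 m and z of ring_small in the frame of spindle below 0.085 m and linear speed of ring_small above 0.65 m/s) or (x of block in the frame of bed between 0.01 and 0.11 m and y of block in the frame of bed between -0.04 and 0.04 m and z of block in the frame of bed below 0.04 m and linear speed of block above 0.65 m/s)).
It also fails if it takes over 99 s, if anything falls off the work surface, if the arm or the gripper's body presses on something with over 40 N, if the wrist force passes 120 N, or if a joint passes its speed limit or range.

## Robot

A 7-joint arm with a two-finger parallel gripper is mounted at the origin on the work surface. World frame = base frame: x ahead of the robot, y to its left, z up, the work surface at z = 0. Lengths are in m, angles in degrees, forces in N, time in s.
With the tool pointing down it reaches from about 0.425 to 0.875 m from the base axis. Payload 4.7 kg.
Tool frame: the origin (TCP) lies midway between the tips of the shut fingers; the grasp point (between the pads) lies 19 mm behind it; z points along the fingers, y is the line along which they close (so a half turn about z gives the same grasp; the last joint's range is limited). The gripper opens to 85 mm and grips with 20 to 120 N. Pads are 22 mm wide; open, the fingers measure 114 mm over their backs; the gripper's body (76 mm by 85 mm) begins 54 mm behind the grasp point. The pads swing forward as they close: fully open they stand 13 mm farther back than shut.
Start: joints at [75.98, 18.392, -4.016, 83.108, 1.295, 78.541, -3.26], TCP at [0.166, -0.628, 0.231] pointing down, gripper open.
Joint ranges: [-163.93, 163.93], [-17.29, 119.83], [-79.2, 71.16], [3.27, 140.29], [-89.18, 269.18], [5.43, 117.66], [-154.24, 154.24]. Speed limits (degrees/s): [147.25, 147.25, 180, 180, 180, 180, 180].

## Interface

Orientations are given as a 3x3 rotation matrix whose columns are the frame's x, y, z axes.
In Python, from workcell import bot, imaging gives the robot as it stands.
- The arm moves only by the tool step_arm, never from a script. Its argument "targets" is a list of rows, each an object of numbers: "grip": the closure, from -1 (fully open) to 1 (shut); "x", "y", "z": the shift along the tool's x, y, z in units of 30 mm (1.0 is 30 mm); "rx", "ry", "rz": the turn, a rotation vector about the tool's x, y, z in units of 6 degrees (1.0 is 6 degrees). A call has 1 to 12 rows; each row shifts and turns the commanded pose from where the row before left it, along the tool's axes as they then stand; what a row does not reach is not made up. A row lasts 1/12 s, in which the tool goes at most 41.7 mm and 7.16 degrees, less where a joint would pass 70% of its speed; a pose out of reach is approached as far as the arm can. A call is refused whole if a number of a shift passes 1 or a number of a turn 1, either way. A call with a gripper value outside its range is refused whole. The fingers move at their own pace and stop on an object; the grip force is fixed at half the most. Time passes only in rows, so rows that do not move let the fingers close. It gives the time, the measured TCP pose, the force, the opening and the grip force at its end, in the units of the state.
- bot.get_obs(): the state, without advancing time (a new reading comes with each control period).
- imaging.grab_frame(name): name is "scene" or "top"; returns a dict with "color" (480x640x3 uint8, red, green, blue), "fx", "fy", "cx", "cy" (pixels), "R" (3x3) and "t" (3): a world point X has camera coordinates R X + t. Camera axes: x right, y down, z forward; pixel columns grow to the right and rows downward; lengths in m; the calibration is good to about 2 mm. A picture is of the moment at which its call begins. There is no depth.
- bot.close_job(): hands the job in; it is judged then, once.
The state is a dict: "time": time; "joints": joint angles; "dq": joint speeds; "effort": joint torques, N m; "tool_pos": TCP position; "eef_rot": TCP orientation; "force": force on the tool from outside, world axes, zero at the start; "torque": the same for the moment, N m; "grip_width": finger opening in m; "finger_force": force on a finger pad.
Only numpy, scipy, OpenCV 4.12 (cv2) and the standard library are available. Lean on these libraries where they do the work, as an engineer would, in place of code of your own. Each camera call takes 0.05 s, during which the arm holds its last target. There are 200 camera calls.

## Working session

There is one attempt and no reset: what is moved stays moved. The work goes in short steps, Python scripts to look and compute and a tool call to move; the robot and the scene stay as the last step left them, time stands still between calls to the robot, and variables do not carry over. Pictures are saved under pics/ and viewed, at most 14 in all, crops included, and the job is handed in when it is done.

Besides the shell and the picture viewer there is one more tool, called after ">>>" as name([rows], argument=value, ...), one row to a line, values as JSON. step_arm: Moves the arm, as the interface text tells. Its arguments: {"type":"object","properties":{"targets":{"type":"array"}},"required":["targets"]}

```bash
ls; mkdir -p pics; python3 - <<'E'
from workcell import bot, imaging
import cv2,pickle
o=bot.get_obs(); print(o)
for n in("scene","top"):
    f=imaging.grab_frame(n); pickle.dump(f,open(n+'0.pkl','wb'))
    cv2.imwrite(f'pics/{n}0.png',f['color'][...,::-1]); print(n,f['fx'],f['cx'],f['cy'],f['R'],f['t'])
E
```

```text
pics
{'time': 0.0, 'joints': array([75.98020638, 18.43952208, -4.01423378, 83.1767454 ,  1.29356275,
       78.54111008, -3.26044796]), 'dq': array([ 0.01950249,  0.05109708,  0.08115158,  0.02507388, -0.04453077,
       -0.05601379,  0.03936774]), 'effort': array([-5.33578204e-04, -4.93584788e+01, -3.82069219e-01, -3.14341593e+01,
        1.31311899e-02,  1.12632086e-02,  2.14127630e-05]), 'tool_pos': array([ 0.16614689, -0.6278327 ,  0.23020193]), 'eef_rot': array([[ 9.66700121e-01,  2.55911186e-01, -5.83501266e-04],
       [ 2.55911837e-01, -9.66698313e-01,  1.87153944e-03],
       [-8.51218134e-05, -1.95854228e-03, -9.99998078e-01]]), 'force': array([-0.41127008, -0.79091448, -0.83434541]), 'torque': array([0.03295425, 0.00561729, 0.04824655]), 'finger_force': 0.0, 'grip_width': 0.08486167991093632}
scene 443.4581620522677 327.2653067772874 246.39039517416617 [[-7.85331575e-01  6.19075267e-01 -3.61655312e-04]
 [ 4.85702267e-01  6.15778035e-01 -6.20411734e-01]
 [-3.83858860e-01 -4.87404581e-01 -7.84276195e-01]] [ 0.45719272 -0.20036048  1.08785756]
top 621.4943526348538 320.67980063397636 239.28292590313606 [[ 7.01577797e-03 -9.99974348e-01  1.44276090e-03]
 [-9.91752698e-01 -7.14272582e-03 -1.27967057e-01]
 [ 1.27974080e-01 -5.33073559e-04 -9.91777370e-01]] [-0.0371231   0.53408866  1.34610393]
```

View pics/top0.png

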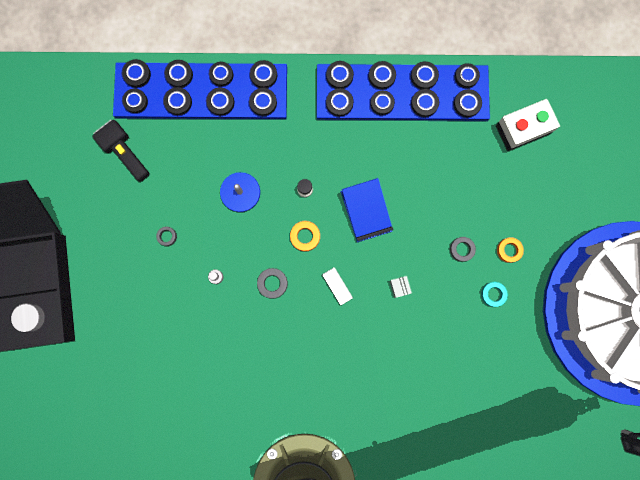

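View pics/scene0.png

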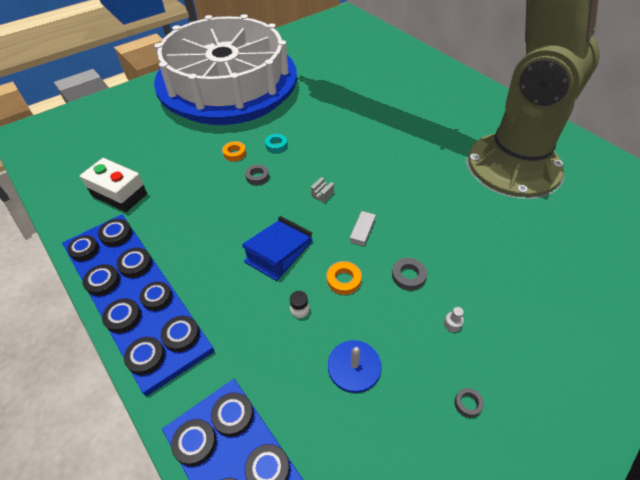

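The top view (rows, cols as (u,v)) shows the small ring at (166,236), the large one at (272,283), the medium one at (462,249) and the block at (337,286). The spindle is at (240,191), the bed at (367,210) with its lip at the low edge (375,237), the plug at (215,276), the jar at (305,188) and the V-block at (401,287). The scene view shows the same layout.

```bash
cat > h.py <<'E'
import numpy as np, cv2
def cast(f,uv,z):
    uv=np.atleast_2d(uv).astype(float)
    d=np.c_[(uv[:,0]-f['cx'])/f['fx'],(uv[:,1]-f['cy'])/f['fy'],np.ones(len(uv))]@f['R']
    c=-f['R'].T@f['t']
    return c+d*((z-c[2])/d[:,2])[:,None]
def proj(f,X):
    p=np.atleast_2d(X)@f['R'].T+f['t']
    return np.c_[p[:,0]/p[:,2]*f['fx']+f['cx'],p[:,1]/p[:,2]*f['fy']+f['cy']]
def blob(m,uv,r=45):
    "contour (filled) nearest to uv"
    w=np.zeros_like(m);u,v=map(int,uv);w[max(v-r,0):v+r,max(u-r,0):u+r]=255
    cs=cv2.findContours(cv2.bitwise_and(m,w),cv2.RETR_EXTERNAL,cv2.CHAIN_APPROX_NONE)[0]
    cs=[c for c in cs if cv2.contourArea(c)>60]
    return max(cs,key=lambda c:cv2.pointPolygonTest(c,(float(u),float(v)),True)) if cs else None
def masks(f):
    h=cv2.cvtColor(f['color'],cv2.COLOR_RGB2HSV); H,S,V=cv2.split(h)
    g=lambda b:(b*255).astype(np.uint8)
    return dict(notgreen=g(~((H>65)&(H<90)&(S>110))),grey=g((S<80)&(V<140)),bright=g((S<60)&(V>140)),blue=g((H>105)&(H<130)&(S>150))),h
def cen(c):
    m=cv2.moments(c);return np.array([m['m10'],m['m01']])/m['m00']
E
python3 - <<'E'
from h import *; import pickle
T=pickle.load(open('top0.pkl','rb'));S=pickle.load(open('scene0.pkl','rb'))
np.set_printoptions(precision=4,suppress=True)
P=dict(small=((166,236),(469,403)),large=((272,283),(409,273)),medium=((462,249),(257,174)),spindle=((240,191),(354,367)),block=((337,286),(363,229)),plug=((215,276),(455,320)),jar=((305,188),(299,305)),vb=((401,287),(322,190)))
Z=dict(small=.009,large=.009,medium=.009,spindle=.009,block=.009,plug=.025,jar=.022,vb=.015)
for n,(a,b) in P.items():
    for f,uv in((T,a),(S,b)):
        m,h=masks(f)
        k='blue' if n=='spindle' else 'notgreen'
        c=blob(m[k],uv)
        if c is None: print(n,'none');continue
        print(n,cen(c),cast(f,cen(c),Z[n])[0],'size',np.array(cv2.minAreaRect(cast(f,c[:,0],Z[n])[:,:2].astype(np.float32))[1]))
for f,uv,nm in((T,(337,286),'top'),(S,(363,226),'scene')):
    m,h=masks(f)
    V=h[...,2];u,v=uv;print('block V',V[v-12:v+24:4,u-16:u+20:4])
m,h=masks(T); print('bed HSV V',h[176:246:5,340:396:5,2])
for f,n in((T,'top'),(S,'scene')):
    im=f['color'];u,v=(367,210) if n=='top' else (280,243)
    cr=im[v-45:v+45,u-50:u+50]
    cv2.imwrite(f'pics/bed_{n}.png',cv2.resize(cr,None,fx=6,fy=6,interpolation=cv2.INTER_CUBIC)[...,::-1])
a=cv2.imread('pics/bed_top.png');b=cv2.imread('pics/bed_scene.png')
cv2.imwrite('pics/bed.png',cv2.resize(np.hstack([a,b]),(800,360)))
print(-T['R'].T@T['t'],-S['R'].T@S['t'])
E
```

```text
small [165.9878 235.7801] [0.5431 0.3168 0.009 ] size [0.0445 0.044 ]
small [468.7356 402.4051] [0.5411 0.318  0.009 ] size [0.0493 0.0435]
large [271.8735 282.7389] [0.4386 0.0754 0.009 ] size [0.065  0.0674]
large [408.9363 273.2902] [0.4368 0.0762 0.009 ] size [0.0762 0.0674]
medium [462.4526 248.82  ] [ 0.5182 -0.3537  0.009 ] size [0.0565 0.0548]
medium [256.7491 174.0513] [ 0.5174 -0.3529  0.009 ] size [0.0712 0.0548]
spindle [239.6799 191.7944] [0.6457 0.1525 0.009 ] size [0.0909 0.0891]
spindle [354.0412 366.1069] [0.6469 0.1559 0.009 ] size [0.0911 0.0914]
block [337.0841 285.7989] [ 0.4328 -0.0708  0.009 ] size [0.0817 0.0339]
block [362.1869 227.9131] [ 0.4316 -0.0702  0.009 ] size [0.097 0.037]
plug [215.1712 276.1753] [0.4513 0.2002 0.025 ] size [0.0333 0.0311]
plug [454.1208 319.3678] [0.4541 0.2046 0.025 ] size [0.0551 0.0334]
jar [304.5188 187.9097] [0.653  0.0041 0.022 ] size [0.0416 0.034 ]
jar [298.8756 304.6415] [0.6536 0.0062 0.022 ] size [0.0582 0.0362]
vb [400.3194 286.4584] [ 0.432  -0.2118  0.015 ] size [0.042  0.0409]
vb [321.7483 189.8185] [ 0.4324 -0.2103 
[... 823 characters left out ...]
8 173 181 168 249 243 178 178 179 179]
 [177 179 152 249 244 243 243 244 211 177 177 176]
 [179 244 244 243 242 243 243 242 244 178 181 175]
 [107 247 242 243 242 243 244 242 244 182 176 178]
 [120 157 241 242 243 242 243 242 241 177 177 180]
 [177 107 242 242 241 241 242 242 241 248 178 177]
 [177 104 243 242 240 242 240 241 241 240 181 179]
 [179 133 234 241 240 242 241 240 241 241 180 175]
 [180 178 109 241 243 242 240 241 240 239 207 180]
 [178 177 100 241 240 241 240 239 241 243 151 178]
 [177 176 183 239 239 240 245 137  74  67 255 178]
 [178 177 176  82  50  67  59 218 183 177 178 179]
 [179 183 175 119 122 184 183 179 180 178 177 177]]
[ 0.3577 -0.0326  1.4034] [0.8739 0.3706 0.729 ]
```

View pics/bed.png

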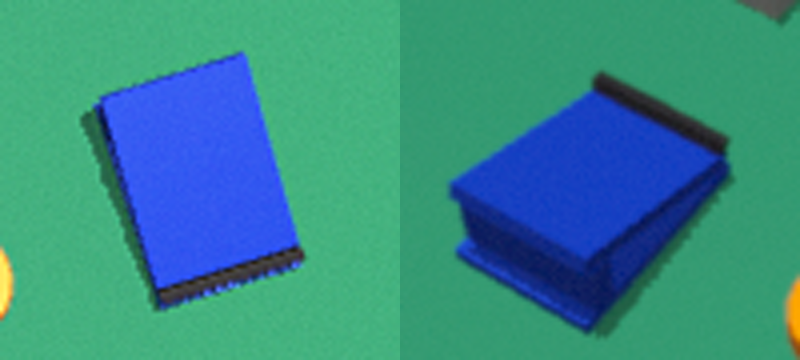

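The bed crop shows the bright-blue slope as a clean quadrilateral in both views. The black lip is at its low end: (160,295)–(300,255) in the left panel and (600,80)–(725,150) in the right.

```bash
python3 - <<'E'
from h import *; import pickle
T=pickle.load(open('top0.pkl','rb'));S=pickle.load(open('scene0.pkl','rb'))
np.set_printoptions(precision=4,suppress=True)
def quad(f,uv,key,lo,z=None):
    m,h=masks(f); b=cv2.bitwise_and(m[key] if key=='blue' else 255*(h[...,1]<60).astype(np.uint8),255*(h[...,2]>lo).astype(np.uint8))
    b=cv2.morphologyEx(b,cv2.MORPH_OPEN,np.ones((3,3),np.uint8))
    c=blob(b,uv); e=cv2.approxPolyDP(c,5,True)[:,0]
    return c,e
for f,uv in((T,(337,286)),(S,(363,226))):
    c,e=quad(f,uv,'bright',195); w=cast(f,c[:,0],.018)[:,:2].astype(np.float32)
    print('block',cv2.minAreaRect(w),cast(f,cen(c),.018), 'poly',cast(f,e,.018)[:,:2].tolist())
c=-S['R'].T@S['t']
for f,uv,lo in((T,(367,210),225),(S,(280,238),170)):
    m,h=masks(f); print('V mid',h[uv[1],uv[0]])
    c,e=quad(f,uv,'blue',lo if f is T else h[uv[1],uv[0],2]-25)
    print('bed px',e.tolist()); print(' z22',cast(f,e,.022)[:,:2].tolist()); print(' z55',cast(f,e,.055)[:,:2].tolist())
# post
for f,uv in((T,(238,188)),(S,(355,350))):
    m,h=masks(f); b=255*((h[...,1]<110)).astype(np.uint8)
    c=blob(b,uv,22)
    if c is None: print('nopost');continue
    k=c[:,0]; tip=k[k[:,1].argmin()];  bot=k[k[:,1].argmax()];print('post',tip,bot,cast(f,tip,.072),cast(f,bot,.012),cast(f,cen(c),.042))
E
```

```text
block ((0.4320957362651825, -0.07093356549739838), (0.07959835231304169, 0.03248586505651474), 31.3322696685791) [[ 0.4316 -0.071   0.018 ]] poly [[0.469678422286785, -0.056858261615686786], [0.45390356142388105, -0.039089286205242116], [0.3920599022570959, -0.08163662853856282], [0.41209871128519826, -0.1015841003191229]]
block ((0.431827187538147, -0.06932125985622406), (0.07691888511180878, 0.029013151302933693), 31.417009353637695) [[ 0.4326 -0.0688  0.018 ]] poly [[0.3942517024331094, -0.08158507775551305], [0.4110591641992521, -0.09859025065050053], [0.47014199661852185, -0.05902404322896909], [0.4540960607728504, -0.039523986888127194]]
V mid [114 199 242]
bed px [[378, 180], [343, 190], [356, 235], [390, 225]]
 z22 [[0.6725185678170191, -0.16246131863070531], [0.6488179956542254, -0.08308514992664592], [0.5461897191357619, -0.11249863578827568], [0.569430459697038, -0.1889484701046141]]
 z55 [[0.6649975886160611, -0.1593589189414205], [0.641863180650232, -0.08187890466366654], [0.5416865097454143, -0.11058975505774758], [0.5643720706626567, -0.18521333983224048]]
V mid [113 227 194]
bed px [[306, 236], [276, 222], [245, 244], [277, 261]]
 z22 [[0.5454868703984725, -0.11766740594812775], [0.5725236048109259, -0.18823145450560003], [0.6559209271450895, -0.17774826356979184], [0.6289387179396632, -0.10153011614192281]]
 z55 [[0.5608172451091795, -0.0948797938837238], [0.5865920819435808, -0.16215037509363078], [0.6660969638127073, -0.1521564708094701], [0.6403741073059979, -0.07949568701049142]]
nopost
post [354 347] [353 367] [[0.6459 0.1501 0.072 ]] [[0.6502 0.1569 0.012 ]] [[0.6458 0.1543 0.042 ]]
```

```bash
cat > d.py <<'E'
import sys,numpy as np
from workcell import bot
# usage: d.py x y z  -> shift in tool units
o=bot.get_obs(); R=o['eef_rot']; p=o['tool_pos']
D=np.array([float(a) for a in sys.argv[1:4]])-p
print('t',round(o['time'],2),'p',p.round(4),'units',(R.T@D/.03).round(2),'len',np.linalg.norm(D/.03).round(2),
 'xang',np.degrees(np.arctan2(R[1,0],R[0,0])).round(1),'zaxis',R[:,2].round(3),'F',o['force'].round(1),'w',o['grip_width'],o['finger_force'],'j',o['joints'].round(0))
E
```

>>> step_arm([
  {"grip": -1, "rz": -0.92},
  {"grip": -1, "rz": -0.92},
  {"grip": -1, "rz": -0.92},
  {"grip": -1, "x": 0.86, "y": -0.28, "z": 0.16},
  {"grip": -1, "x": 0.86, "y": -0.28, "z": 0.16},
  {"grip": -1, "x": 0.86, "y": -0.28, "z": 0.16},
  {"grip": -1, "x": 0.86, "y": -0.28, "z": 0.16},
  {"grip": -1, "x": 0.86, "y": -0.28, "z": 0.16},
  {"grip": -1, "x": 0.86, "y": -0.28, "z": 0.16},
  {"grip": -1, "x": 0.86, "y": -0.28, "z": 0.16},
  {"grip": -1, "x": 0.86, "y": -0.28, "z": 0.16},
  {"grip": -1, "x": 0.86, "y": -0.28, "z": 0.16},
])

```text
schema error: expected keys grip, x, y, z, rx, ry, rz
```

```bash
python3 d.py .45 -.2 .12;python3 d.py .432 -.07 .1
```

```text
t 0.1 p [ 0.1662 -0.6279  0.2303] units [ 12.8  -11.36   3.7 ] len 17.51 xang 14.8 zaxis [-0.001  0.002 -1.   ] F [-0.3 -1.1  0.4] w 0.08556923734888434 0.0 j [76. 18. -4. 83.  1. 79. -3.]
t 0.1 p [ 0.1662 -0.6279  0.2303] units [ 13.33 -15.7    4.37] len 21.05 xang 14.8 zaxis [-0.001  0.002 -1.   ] F [-0.3 -1.1  0.4] w 0.08556923734888434 0.0 j [76. 18. -4. 83.  1. 79. -3.]
```

All keys needed.

>>> step_arm([
  {"grip": -1, "x": 0, "y": 0, "z": 0, "rx": 0, "ry": 0, "rz": -0.92},
  {"grip": -1, "x": 0, "y": 0, "z": 0, "rx": 0, "ry": 0, "rz": -0.92},
  {"grip": -1, "x": 0, "y": 0, "z": 0, "rx": 0, "ry": 0, "rz": -0.92},
  {"grip": -1, "x": 0.86, "y": -0.28, "z": 0.16, "rx": 0, "ry": 0, "rz": 0},
  {"grip": -1, "x": 0.86, "y": -0.28, "z": 0.16, "rx": 0, "ry": 0, "rz": 0},
  {"grip": -1, "x": 0.86, "y": -0.28, "z": 0.16, "rx": 0, "ry": 0, "rz": 0},
  {"grip": -1, "x": 0.86, "y": -0.28, "z": 0.16, "rx": 0, "ry": 0, "rz": 0},
  {"grip": -1, "x": 0.86, "y": -0.28, "z": 0.16, "rx": 0, "ry": 0, "rz": 0},
  {"grip": -1, "x": 0.86, "y": -0.28, "z": 0.16, "rx": 0, "ry": 0, "rz": 0},
  {"grip": -1, "x": 0.86, "y": -0.28, "z": 0.16, "rx": 0, "ry": 0, "rz": 0},
  {"grip": -1, "x": 0.86, "y": -0.28, "z": 0.16, "rx": 0, "ry": 0, "rz": 0},
  {"grip": -1, "x": 0.86, "y": -0.28, "z": 0.16, "rx": 0, "ry": 0, "rz": 0},
])

```text
time: 1.1
tool_pos: [0.3257, -0.4415, 0.1875]
eef_rot: [[0.854, 0.521, -0.0], [0.521, -0.854, 0.0], [-0.0, -0.001, -1.0]]
force: [0.6, -0.6, -0.1]
grip_width: 0.0858
finger_force: 0.0
```

```bash
python3 d.py .45 -.2 .12;python3 d.py .432 -.07 .1
```

```text
t 1.1 p [ 0.3257 -0.4415  0.1875] units [ 7.73 -4.71  2.25] len 9.33 xang 31.4 zaxis [-0.  0. -1.] F [ 0.6 -0.6 -0.1] w 0.08575976846195969 0.0 j [ 64.   8. -15. 101.   2.  71. -10.]
t 1.1 p [ 0.3257 -0.4415  0.1875] units [ 9.48 -8.72  2.92] len 13.21 xang 31.4 zaxis [-0.  0. -1.] F [ 0.6 -0.6 -0.1] w 0.08575976846195969 0.0 j [ 64.   8. -15. 101.   2.  71. -10.]
```

>>> step_arm([
  {"grip": -1, "x": 0.79, "y": -0.73, "z": 0.24, "rx": 0, "ry": 0, "rz": 0},
  {"grip": -1, "x": 0.79, "y": -0.73, "z": 0.24, "rx": 0, "ry": 0, "rz": 0},
  {"grip": -1, "x": 0.79, "y": -0.73, "z": 0.24, "rx": 0, "ry": 0, "rz": 0},
  {"grip": -1, "x": 0.79, "y": -0.73, "z": 0.24, "rx": 0, "ry": 0, "rz": 0},
  {"grip": -1, "x": 0.79, "y": -0.73, "z": 0.24, "rx": 0, "ry": 0, "rz": 0},
  {"grip": -1, "x": 0.79, "y": -0.73, "z": 0.24, "rx": 0, "ry": 0, "rz": 0},
  {"grip": -1, "x": 0.79, "y": -0.73, "z": 0.24, "rx": 0, "ry": 0, "rz": 0},
  {"grip": -1, "x": 0.79, "y": -0.73, "z": 0.24, "rx": 0, "ry": 0, "rz": 0},
  {"grip": -1, "x": 0.79, "y": -0.73, "z": 0.24, "rx": 0, "ry": 0, "rz": 0},
  {"grip": -1, "x": 0.79, "y": -0.73, "z": 0.24, "rx": 0, "ry": 0, "rz": 0},
  {"grip": -1, "x": 0.79, "y": -0.73, "z": 0.24, "rx": 0, "ry": 0, "rz": 0},
  {"grip": -1, "x": 0.79, "y": -0.73, "z": 0.24, "rx": 0, "ry": 0, "rz": 0},
])

```text
time: 2.1
tool_pos: [0.4309, -0.069, 0.1013]
eef_rot: [[0.854, 0.521, -0.0], [0.521, -0.854, -0.001], [-0.0, 0.0, -1.0]]
force: [0.8, 0.2, -0.3]
grip_width: 0.0854
finger_force: 0.0
```

```bash
python3 d.py .432 -.07 .006
```

```text
t 2.1 p [ 0.4309 -0.069   0.1013] units [0.01 0.05 3.18] len 3.18 xang 31.4 zaxis [-0.    -0.001 -1.   ] F [ 0.8  0.2 -0.3] w 0.08536250633822702 0.0 j [ 43.   0. -37. 120.   0.  60. -53.]
```

>>> step_arm([
  {"grip": -1, "x": 0, "y": 0.05, "z": 0.8, "rx": 0, "ry": 0, "rz": 0},
  {"grip": -1, "x": 0, "y": 0, "z": 0.8, "rx": 0, "ry": 0, "rz": 0},
  {"grip": -0.4, "x": 0, "y": 0, "z": 0.8, "rx": 0, "ry": 0, "rz": 0},
  {"grip": -0.2, "x": 0, "y": 0, "z": 0.5, "rx": 0, "ry": 0, "rz": 0},
  {"grip": -0.2, "x": 0, "y": 0, "z": 0.28, "rx": 0, "ry": 0, "rz": 0},
  {"grip": 1, "x": 0, "y": 0, "z": 0, "rx": 0, "ry": 0, "rz": 0},
  {"grip": 1, "x": 0, "y": 0, "z": 0, "rx": 0, "ry": 0, "rz": 0},
  {"grip": 1, "x": 0, "y": 0, "z": 0, "rx": 0, "ry": 0, "rz": 0},
  {"grip": 1, "x": 0, "y": 0, "z": 0, "rx": 0, "ry": 0, "rz": 0},
  {"grip": 1, "x": 0, "y": 0, "z": 0, "rx": 0, "ry": 0, "rz": 0},
])

```text
time: 2.93
tool_pos: [0.4322, -0.072, 0.0069]
eef_rot: [[0.854, 0.521, 0.001], [0.521, -0.854, -0.001], [0.0, 0.001, -1.0]]
force: [-0.4, 1.6, -3.0]
grip_width: 0.0306
finger_force: 61.3
```

```bash
python3 d.py .5913 -.1399 .11
```

```text
t 2.93 p [ 0.4322 -0.072   0.0069] units [ 3.35  4.7  -3.43] len 6.71 xang 31.4 zaxis [ 0.001 -0.001 -1.   ] F [-0.4  1.6 -3. ] w 0.030623900244436956 61.3116180896759 j [ 41.  10. -37. 124.   8.  48. -59.]
```

>>> step_arm([
  {"grip": 1, "x": 0, "y": 0, "z": -0.5, "rx": 0, "ry": 0, "rz": 0},
  {"grip": 1, "x": 0, "y": 0, "z": -1, "rx": 0, "ry": 0, "rz": 0},
  {"grip": 1, "x": 0, "y": 0, "z": -1, "rx": 0, "ry": 0, "rz": 0},
  {"grip": 1, "x": 0, "y": 0, "z": -1, "rx": 0, "ry": 0, "rz": 0},
  {"grip": 1, "x": 0, "y": 0, "z": 0, "rx": 0, "ry": 0, "rz": 0.72},
  {"grip": 1, "x": 0, "y": 0, "z": 0, "rx": 0, "ry": 0, "rz": 0.72},
  {"grip": 1, "x": 0, "y": 0, "z": 0, "rx": 0, "ry": 0, "rz": 0.72},
  {"grip": 1, "x": 0.8, "y": 0.5, "z": 0, "rx": 0, "ry": 0, "rz": 0},
  {"grip": 1, "x": 0.8, "y": 0.5, "z": 0, "rx": 0, "ry": 0, "rz": 0},
  {"grip": 1, "x": 0.8, "y": 0.5, "z": 0, "rx": 0, "ry": 0, "rz": 0},
  {"grip": 1, "x": 0.8, "y": 0.5, "z": 0, "rx": 0, "ry": 0, "rz": 0},
])

```text
time: 3.85
tool_pos: [0.543, -0.099, 0.1115]
eef_rot: [[0.949, 0.315, 0.0], [0.315, -0.949, -0.001], [0.0, 0.001, -1.0]]
force: [-0.6, -0.1, -2.5]
grip_width: 0.0304
finger_force: 61.4
```

>>> step_arm([
  {"grip": 1, "x": 0, "y": 0, "z": 0, "rx": 0, "ry": 0.72, "rz": 0},
  {"grip": 1, "x": 0, "y": 0, "z": 0, "rx": 0, "ry": 0.72, "rz": 0},
  {"grip": 1, "x": 0, "y": 0, "z": 0, "rx": 0, "ry": 0.72, "rz": 0},
  {"grip": 1, "x": 0, "y": 0, "z": 0, "rx": 0, "ry": 0.71, "rz": 0},
  {"grip": 1, "x": 0, "y": 0, "z": 0, "rx": 0, "ry": 0, "rz": 0},
])

```text
time: 4.27
tool_pos: [0.538, -0.0999, 0.1094]
eef_rot: [[0.908, 0.313, 0.278], [0.299, -0.95, 0.092], [0.293, -0.001, -0.956]]
force: [-1.8, 0.1, -4.0]
grip_width: 0.0298
finger_force: 61.3
```

```bash
python3 d.py .579 -.144 .089; python3 d.py .593 -.1393 .0416
```

```text
t 4.27 p [ 0.538  -0.0999  0.1094] units [0.6  1.82 0.9 ] len 2.12 xang 18.2 zaxis [ 0.278  0.092 -0.956] F [-1.8  0.1 -4. ] w 0.029797891988016394 61.349830627441406 j [ 51.   4. -39. 118.  -9.  45. -53.]
t 4.27 p [ 0.538  -0.0999  0.1094] units [0.61 1.82 2.55] len 3.19 xang 18.2 zaxis [ 0.278  0.092 -0.956] F [-1.8  0.1 -4. ] w 0.029797891988016394 61.349830627441406 j [ 51.   4. -39. 118.  -9.  45. -53.]
```

Move laterally and look before lowering.

>>> step_arm([
  {"grip": 1, "x": 0.2, "y": 0.6, "z": 0.2, "rx": 0, "ry": 0, "rz": 0},
  {"grip": 1, "x": 0.2, "y": 0.6, "z": 0.4, "rx": 0, "ry": 0, "rz": 0},
  {"grip": 1, "x": 0.21, "y": 0.62, "z": 0.4, "rx": 0, "ry": 0, "rz": 0},
  {"grip": 1, "x": 0, "y": 0, "z": 0.4, "rx": 0, "ry": 0, "rz": 0},
  {"grip": 1, "x": 0, "y": 0, "z": 0.4, "rx": 0, "ry": 0, "rz": 0},
  {"grip": 1, "x": 0, "y": 0, "z": 0, "rx": 0, "ry": 0, "rz": 0},
])

```text
time: 4.77
tool_pos: [0.5894, -0.1377, 0.0623]
eef_rot: [[0.907, 0.318, 0.275], [0.303, -0.948, 0.097], [0.292, -0.004, -0.956]]
force: [-1.0, 0.7, -3.3]
grip_width: 0.03
finger_force: 61.3
```

```bash
cat > look.py <<'E'
import sys,cv2,numpy as np
from workcell import imaging
n=sys.argv[1]; u,v,s=map(int,sys.argv[2:5]); u2,v2=map(int,sys.argv[5:7])
L=[]
for c,(a,b) in (("top",(u,v)),("scene",(u2,v2))):
    im=imaging.grab_frame(c)['color'][...,::-1]; a=min(max(a,s),640-s); b=min(max(b,s),480-s)
    L.append(cv2.resize(im[b-s:b+s,a-s:a+s],(400,400),interpolation=cv2.INTER_CUBIC))
cv2.imwrite(f'pics/{n}.png',np.hstack(L))
E
python3 d.py .593 -.1393 .0416; python3 look.py bedin 367 210 50 280 235
```

```text
t 4.77 p [ 0.5894 -0.1377  0.0623] units [-0.11  0.09  0.69] len 0.7 xang 18.4 zaxis [ 0.275  0.097 -0.956] F [-1.   0.7 -3.3] w 0.029960215621582607 61.32490038871765 j [ 49.  16. -36. 112.  -0.  41. -56.]
```

View pics/bedin.png

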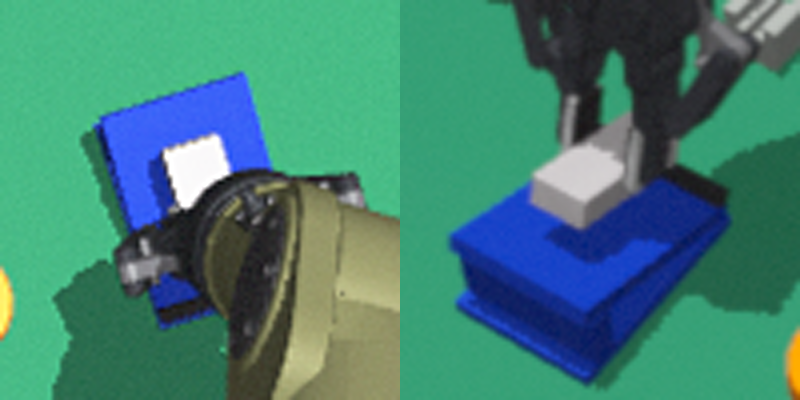

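The block is square to the slope and centred, about 20 mm above it (left panel block at (195,165), right panel at (575,185)). I'll lower it gently now.

>>> step_arm([
  {"grip": 1, "x": -0.03, "y": 0.08, "z": 0.25, "rx": 0, "ry": 0, "rz": 0},
  {"grip": 1, "x": 0, "y": 0, "z": 0.15, "rx": 0, "ry": 0, "rz": 0},
  {"grip": 1, "x": 0, "y": 0, "z": 0.1, "rx": 0, "ry": 0, "rz": 0},
  {"grip": 1, "x": 0, "y": 0, "z": 0.05, "rx": 0, "ry": 0, "rz": 0},
  {"grip": 1, "x": 0, "y": 0, "z": 0, "rx": 0, "ry": 0, "rz": 0},
])

```text
time: 5.28
tool_pos: [0.5952, -0.1403, 0.0488]
eef_rot: [[0.906, 0.316, 0.28], [0.302, -0.949, 0.094], [0.296, -0.0, -0.955]]
force: [-0.1, 0.2, -3.7]
grip_width: 0.0303
finger_force: 61.4
```

>>> step_arm([
  {"grip": 1, "x": 0, "y": 0, "z": 0.05, "rx": 0, "ry": 0, "rz": 0},
  {"grip": 1, "x": 0, "y": 0, "z": 0.05, "rx": 0, "ry": 0, "rz": 0},
  {"grip": 1, "x": 0, "y": 0, "z": 0, "rx": 0, "ry": 0, "rz": 0},
])

```text
time: 5.53
tool_pos: [0.5963, -0.1402, 0.0461]
eef_rot: [[0.906, 0.316, 0.281], [0.302, -0.949, 0.094], [0.296, 0.0, -0.955]]
force: [-0.0, -0.2, -4.2]
grip_width: 0.0303
finger_force: 61.4
```

```bash
python3 d.py .593 -.1393 .0416
```

```text
t 5.53 p [ 0.5963 -0.1402  0.0461] units [-0.13 -0.06  0.12] len 0.19 xang 18.4 zaxis [ 0.281  0.094 -0.955] F [-0.  -0.2 -4.2] w 0.030349493482887784 61.380465030670166 j [ 48.  18. -35. 112.   1.  39. -57.]
```

>>> step_arm([
  {"grip": 1, "x": -0.1, "y": -0.05, "z": 0.05, "rx": 0, "ry": 0, "rz": 0},
  {"grip": 1, "x": 0, "y": 0, "z": 0.03, "rx": 0, "ry": 0, "rz": 0},
  {"grip": 1, "x": 0, "y": 0, "z": 0.03, "rx": 0, "ry": 0, "rz": 0},
  {"grip": 1, "x": 0, "y": 0, "z": 0, "rx": 0, "ry": 0, "rz": 0},
])

```text
time: 5.87
tool_pos: [0.5939, -0.1394, 0.042]
eef_rot: [[0.906, 0.316, 0.281], [0.302, -0.949, 0.094], [0.296, -0.0, -0.955]]
force: [1.1, 0.5, -3.9]
grip_width: 0.0305
finger_force: 61.4
```

>>> step_arm([
  {"grip": 1, "x": 0, "y": 0, "z": 0.03, "rx": 0, "ry": 0, "rz": 0},
  {"grip": 1, "x": 0, "y": 0, "z": 0, "rx": 0, "ry": 0, "rz": 0},
])

```text
time: 6.03
tool_pos: [0.5944, -0.1393, 0.0413]
eef_rot: [[0.906, 0.316, 0.281], [0.302, -0.949, 0.094], [0.296, 0.0, -0.955]]
force: [0.0, 0.3, -3.0]
grip_width: 0.0305
finger_force: 61.4
```

```bash
python3 d.py .593 -.1393 .0416
```

```text
t 6.03 p [ 0.5944 -0.1393  0.0413] units [-0.04 -0.02 -0.02] len 0.05 xang 18.4 zaxis [ 0.281  0.094 -0.955] F [ 0.   0.3 -3. ] w 0.03045495304149355 61.3802969455719 j [ 48.  18. -35. 112.   1.  38. -57.]
```

>>> step_arm([
  {"grip": 1, "x": -0.02, "y": 0, "z": 0.03, "rx": 0, "ry": 0, "rz": 0},
  {"grip": 1, "x": 0, "y": 0, "z": 0, "rx": 0, "ry": 0, "rz": 0},
])

```text
time: 6.2
tool_pos: [0.5944, -0.1394, 0.0412]
eef_rot: [[0.906, 0.316, 0.281], [0.302, -0.949, 0.093], [0.296, 0.0, -0.955]]
force: [-3.6, 1.8, 4.0]
grip_width: 0.0304
finger_force: 62.3
```

>>> step_arm([
  {"grip": 1, "x": -0.02, "y": 0, "z": 0.03, "rx": 0, "ry": 0, "rz": 0},
  {"grip": 1, "x": 0, "y": 0, "z": 0, "rx": 0, "ry": 0, "rz": 0},
])

```text
time: 6.37
tool_pos: [0.5945, -0.1393, 0.0412]
eef_rot: [[0.906, 0.316, 0.282], [0.302, -0.949, 0.093], [0.297, 0.001, -0.955]]
force: [-7.0, 1.9, 11.9]
grip_width: 0.0304
finger_force: 63.3
```

>>> step_arm([
  {"grip": 1, "x": -0.02, "y": 0, "z": 0.03, "rx": 0, "ry": 0, "rz": 0},
  {"grip": 1, "x": 0, "y": 0, "z": 0, "rx": 0, "ry": 0, "rz": 0},
])

```text
time: 6.53
tool_pos: [0.5945, -0.1394, 0.0411]
eef_rot: [[0.906, 0.316, 0.282], [0.303, -0.949, 0.093], [0.297, 0.001, -0.955]]
force: [-12.4, 2.7, 19.5]
grip_width: 0.0301
finger_force: 64.3
```

In contact. Next I'll ease the pressure and slide it down toward the lip.

>>> step_arm([
  {"grip": 1, "x": 0, "y": 0, "z": -0.07, "rx": 0, "ry": 0, "rz": 0},
  {"grip": 1, "x": -0.05, "y": 0, "z": 0, "rx": 0, "ry": 0, "rz": 0},
  {"grip": 1, "x": 0, "y": 0, "z": 0, "rx": 0, "ry": 0, "rz": 0},
])

```text
time: 6.78
tool_pos: [0.5919, -0.1405, 0.0403]
eef_rot: [[0.906, 0.316, 0.282], [0.302, -0.949, 0.093], [0.297, 0.001, -0.955]]
force: [-1.8, -0.0, 4.4]
grip_width: 0.0302
finger_force: 62.3
```

>>> step_arm([
  {"grip": 1, "x": -0.05, "y": 0, "z": 0, "rx": 0, "ry": 0, "rz": 0},
  {"grip": 1, "x": 0, "y": 0, "z": 0, "rx": 0, "ry": 0, "rz": 0},
])

```text
time: 6.95
tool_pos: [0.5913, -0.1408, 0.0401]
eef_rot: [[0.905, 0.316, 0.283], [0.302, -0.949, 0.093], [0.298, 0.001, -0.954]]
force: [1.1, 0.7, 3.7]
grip_width: 0.0305
finger_force: 62.2
```

```bash
python3 d.py .593 -.1393 .0416
```

```text
t 6.95 p [ 0.5913 -0.1408  0.0401] units [ 0.08 -0.03 -0.03] len 0.09 xang 18.4 zaxis [ 0.283  0.093 -0.954] F [1.1 0.7 3.7] w 0.03048140715797748 62.17022180557251 j [ 48.  18. -35. 113.   1.  38. -57.]
```

>>> step_arm([
  {"grip": 1, "x": -0.06, "y": 0, "z": 0, "rx": 0, "ry": 0, "rz": 0},
  {"grip": 1, "x": 0, "y": 0, "z": 0, "rx": 0, "ry": 0, "rz": 0},
])

```text
time: 7.12
tool_pos: [0.5896, -0.1414, 0.0396]
eef_rot: [[0.906, 0.316, 0.283], [0.302, -0.949, 0.093], [0.298, 0.001, -0.955]]
force: [2.5, 0.9, 4.3]
grip_width: 0.0303
finger_force: 62.2
```

>>> step_arm([
  {"grip": 1, "x": -0.06, "y": 0, "z": 0, "rx": 0, "ry": 0, "rz": 0},
  {"grip": 1, "x": 0, "y": 0, "z": 0, "rx": 0, "ry": 0, "rz": 0},
])

```text
time: 7.28
tool_pos: [0.5888, -0.1417, 0.0393]
eef_rot: [[0.905, 0.316, 0.285], [0.302, -0.949, 0.093], [0.3, 0.002, -0.954]]
force: [5.9, 0.5, 2.7]
grip_width: 0.0305
finger_force: 61.8
```

>>> step_arm([
  {"grip": 1, "x": 0.03, "y": 0, "z": 0, "rx": 0, "ry": 0, "rz": 0},
  {"grip": 0, "x": 0, "y": 0, "z": 0, "rx": 0, "ry": 0, "rz": 0},
  {"grip": -0.3, "x": 0, "y": 0, "z": 0, "rx": 0, "ry": 0, "rz": 0},
  {"grip": -0.3, "x": 0, "y": 0, "z": 0, "rx": 0, "ry": 0, "rz": 0},
  {"grip": -0.3, "x": 0, "y": 0, "z": -0.3, "rx": 0, "ry": 0, "rz": 0},
  {"grip": -0.3, "x": 0, "y": 0, "z": -0.8, "rx": 0, "ry": 0, "rz": 0},
  {"grip": -1, "x": 0, "y": 0, "z": -0.9, "rx": 0, "ry": 0, "rz": 0},
  {"grip": -1, "x": 0, "y": 0, "z": -1, "rx": 0, "ry": -0.72, "rz": 0},
  {"grip": -1, "x": 0, "y": 0, "z": 0, "rx": 0, "ry": -0.72, "rz": 0},
  {"grip": -1, "x": 0, "y": 0, "z": 0, "rx": 0, "ry": -0.72, "rz": 0},
  {"grip": -1, "x": 0, "y": 0, "z": 0, "rx": 0, "ry": -0.71, "rz": 0},
])

```text
time: 8.2
tool_pos: [0.5621, -0.1513, 0.1264]
eef_rot: [[0.949, 0.314, -0.002], [0.314, -0.949, -0.004], [-0.003, 0.003, -1.0]]
force: [0.6, 1.3, -0.3]
grip_width: 0.0859
finger_force: 0.0
```

```bash
python3 d.py .438 .076 .09; python3 d.py .438 .076 -.002
```

```text
t 8.2 p [ 0.5621 -0.1513  0.1264] units [-1.54 -8.5   1.19] len 8.72 xang 18.3 zaxis [-0.002 -0.004 -1.   ] F [ 0.6  1.3 -0.3] w 0.08585043857676823 0.0 j [ 42.  18. -35.  99.  11.  66. -68.]
t 8.2 p [ 0.5621 -0.1513  0.1264] units [-1.53 -8.5   4.26] len 9.63 xang 18.3 zaxis [-0.002 -0.004 -1.   ] F [ 0.6  1.3 -0.3] w 0.08585043857676823 0.0 j [ 42.  18. -35.  99.  11.  66. -68.]
```

>>> step_arm([
  {"grip": -1, "x": -0.15, "y": -0.85, "z": 0.12, "rx": 0, "ry": 0, "rz": 0},
  {"grip": -1, "x": -0.15, "y": -0.85, "z": 0.12, "rx": 0, "ry": 0, "rz": 0},
  {"grip": -1, "x": -0.15, "y": -0.85, "z": 0.12, "rx": 0, "ry": 0, "rz": 0},
  {"grip": -1, "x": -0.15, "y": -0.85, "z": 0.12, "rx": 0, "ry": 0, "rz": 0},
  {"grip": -1, "x": -0.15, "y": -0.85, "z": 0.12, "rx": 0, "ry": 0, "rz": 0},
  {"grip": -1, "x": -0.15, "y": -0.85, "z": 0.12, "rx": 0, "ry": 0, "rz": 0},
  {"grip": -1, "x": -0.15, "y": -0.85, "z": 0.12, "rx": 0, "ry": 0, "rz": 0},
  {"grip": -1, "x": -0.15, "y": -0.85, "z": 0.12, "rx": 0, "ry": 0, "rz": 0},
  {"grip": -1, "x": -0.15, "y": -0.85, "z": 0.12, "rx": 0, "ry": 0, "rz": 0},
  {"grip": -1, "x": -0.17, "y": -0.85, "z": 0.12, "rx": 0, "ry": 0, "rz": 0},
])

```text
time: 9.03
tool_pos: [0.4374, 0.0782, 0.0886]
eef_rot: [[0.949, 0.316, -0.0], [0.316, -0.949, -0.001], [-0.001, 0.001, -1.0]]
force: [0.2, 0.0, 0.1]
grip_width: 0.0855
finger_force: 0.0
```

```bash
python3 d.py .438 .076 .04; python3 - <<'E'
from h import *; from workcell import imaging
np.set_printoptions(precision=4,suppress=True)
f=imaging.grab_frame('scene');m,h=masks(f)
b=cv2.bitwise_and(255*(h[...,1]<60).astype(np.uint8),255*(h[...,2]>150).astype(np.uint8))
O=np.array([.555,-.152,.022]);a=np.radians(18.5);d=np.array([np.cos(a),np.sin(a),0]);x=d*np.cos(.3)+[0,0,np.sin(.3)];z=-d*np.sin(.3)+np.array([0,0,np.cos(.3)]);y=np.cross(z,x)
print('expected px',proj(f,O+.04*x+.018*z))
c=blob(b,proj(f,O+.04*x+.018*z)[0],45)
C=-f['R'].T@f['t'];w=[]
for p in cast(f,c[:,0],0.):
    r=p-C; q=C+r*((O+.018*z-C)@z)/(r@z); w.append([(q-O)@x,(q-O)@y])
print('block in bed',cv2.minAreaRect(np.array(w,np.float32)))
E
python3 look.py chk 330 230 60 310 230
```

```text
t 9.03 p [0.4374 0.0782 0.0886] units [-0.    0.07  1.62] len 1.62 xang 18.4 zaxis [-0.    -0.001 -1.   ] F [0.2 0.  0.1] w 0.08554320874243629 0.0 j [ 32.   3. -46. 119.   3.  59. -87.]
expected px [[282.1052 229.2517]]
block in bed ((0.046720411628484726, 0.0005086548626422882), (0.09334763884544373, 0.03326085954904556), 1.0644439458847046)
```

View pics/chk.png

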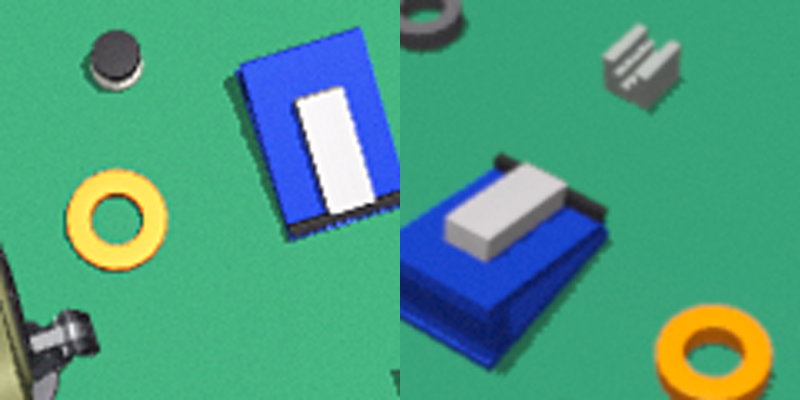

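The block lies flat on the middle line with its end against the black lip (left panel (340,150)). Now the large ring.

>>> step_arm([
  {"grip": -1, "x": 0, "y": 0.07, "z": 0.8, "rx": 0, "ry": 0, "rz": 0},
  {"grip": -1, "x": 0, "y": 0, "z": 0.8, "rx": 0, "ry": 0, "rz": 0},
  {"grip": -1, "x": 0, "y": 0, "z": 0.7, "rx": 0, "ry": 0, "rz": 0},
  {"grip": -1, "x": 0, "y": 0, "z": 0.4, "rx": 0, "ry": 0, "rz": 0},
  {"grip": -1, "x": 0, "y": 0, "z": 0.25, "rx": 0, "ry": 0, "rz": 0},
  {"grip": -1, "x": 0, "y": 0, "z": 0, "rx": 0, "ry": 0, "rz": 0},
])

```text
time: 9.68
tool_pos: [0.4382, 0.0745, -0.0012]
eef_rot: [[0.949, 0.315, -0.003], [0.315, -0.949, -0.0], [-0.003, -0.001, -1.0]]
force: [-0.2, -0.2, 0.3]
grip_width: 0.086
finger_force: 0.0
```

>>> step_arm([
  {"grip": 1, "x": 0, "y": 0, "z": 0, "rx": 0, "ry": 0, "rz": 0},
  {"grip": 1, "x": 0, "y": 0, "z": 0, "rx": 0, "ry": 0, "rz": 0},
  {"grip": 1, "x": 0, "y": 0, "z": 0, "rx": 0, "ry": 0, "rz": 0},
  {"grip": 1, "x": 0, "y": 0, "z": 0, "rx": 0, "ry": 0, "rz": 0},
])

```text
time: 10.02
tool_pos: [0.4401, 0.0755, 0.0017]
eef_rot: [[0.949, 0.316, 0.001], [0.316, -0.949, -0.001], [0.001, 0.001, -1.0]]
force: [-3.0, -0.5, 7.4]
grip_width: 0.0644
finger_force: 65.1
```

```bash
python3 d.py .646 .154 .12
```

```text
t 10.02 p [0.4401 0.0755 0.0017] units [ 7.34 -0.31 -3.94] len 8.34 xang 18.4 zaxis [ 0.001 -0.001 -1.   ] F [-3.  -0.5  7.4] w 0.06441438874071075 65.08243035525084 j [ 29.  13. -44. 123.  12.  48. -95.]
```

>>> step_arm([
  {"grip": 1, "x": 0, "y": 0, "z": -0.4, "rx": 0, "ry": 0, "rz": 0},
  {"grip": 1, "x": 0, "y": 0, "z": -0.8, "rx": 0, "ry": 0, "rz": 0},
  {"grip": 1, "x": 0, "y": 0, "z": -1, "rx": 0, "ry": 0, "rz": 0},
  {"grip": 1, "x": 0, "y": 0, "z": -1, "rx": 0, "ry": 0, "rz": 0},
  {"grip": 1, "x": 0, "y": 0, "z": -0.8, "rx": 0, "ry": 0, "rz": 0},
  {"grip": 1, "x": 0.8, "y": 0, "z": 0, "rx": 0, "ry": 0, "rz": 0},
  {"grip": 1, "x": 0.8, "y": 0, "z": 0, "rx": 0, "ry": 0, "rz": 0},
  {"grip": 1, "x": 0.8, "y": 0, "z": 0, "rx": 0, "ry": 0, "rz": 0},
])

```text
time: 10.68
tool_pos: [0.5091, 0.0976, 0.122]
eef_rot: [[0.949, 0.315, 0.004], [0.315, -0.949, -0.002], [0.003, 0.004, -1.0]]
force: [-0.0, -0.3, -3.2]
grip_width: 0.0641
finger_force: 68.7
```

```bash
python3 d.py .646 .154 .12;python3 look.py ringL 260 240 60 395 270
```

```text
t 10.68 p [0.5091 0.0976 0.122 ] units [ 4.92 -0.35  0.08] len 4.93 xang 18.3 zaxis [ 0.004 -0.002 -1.   ] F [-0.  -0.3 -3.2] w 0.0640704152032765 68.6549611017108 j [ 30.  12. -47. 108.  10.  64. -93.]
```

View pics/ringL.png

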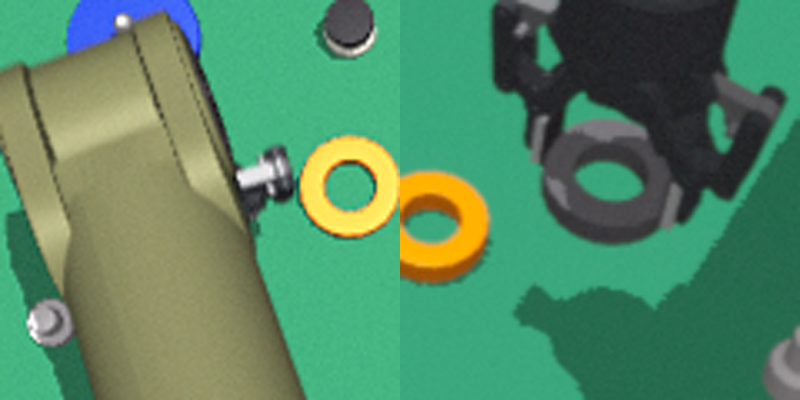

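The large ring hangs level in the fingers, with its bore at about scene pixel (398,264). I'll check the bore position against the TCP.

```bash
python3 - <<'E'
from h import *; from workcell import imaging,bot
f=imaging.grab_frame('scene');h=cv2.cvtColor(f['color'],cv2.COLOR_RGB2HSV)
g=255*((h[...,0]>65)&(h[...,0]<90)&(h[...,1]>110)).astype(np.uint8)
n,l,s,c=cv2.connectedComponentsWithStats(g)
for i in range(1,n):
    if 40<s[i,4]<1000: print(s[i],c[i],[cast(f,c[i],z)[0].round(4) for z in(.12,.129,.138)])
print(bot.get_obs()['tool_pos'])
E
```

```text
[ 94 165  11   8  72] [ 99.34722222 168.5       ] [array([ 0.8148, -0.4537,  0.12  ]), array([ 0.8157, -0.4416,  0.129 ]), array([ 0.8166, -0.4294,  0.138 ])]
[376 217   9  14  78] [379.57692308 223.93589744] [array([0.4686, 0.0101, 0.12  ]), array([0.4746, 0.0155, 0.129 ]), array([0.4806, 0.0208, 0.138 ])]
[384 236  21  12 114] [391.71929825 242.11403509] [array([0.4806, 0.0549, 0.12  ]), array([0.4864, 0.0596, 0.129 ]), array([0.4922, 0.0643, 0.138 ])]
[428 240   8  15  74] [430.85135135 247.40540541] [array([0.4351, 0.106 , 0.12  ]), array([0.4416, 0.1099, 0.129 ]), array([0.4481, 0.1138, 0.138 ])]
[389 258  20  12 182] [398.35164835 263.20879121] [array([0.5035, 0.0955, 0.12  ]), array([0.509 , 0.0996, 0.129 ]), array([0.5145, 0.1037, 0.138 ])]
[337 273  15   9  97] [343.7628866  277.34020619] [array([0.5949, 0.0605, 0.12  ]), array([0.599, 0.065, 0.129]), array([0.6032, 0.0696, 0.138 ])]
[461 396  16  14 157] [468.61783439 402.43949045] [array([0.5926, 0.326 , 0.12  ]), array([0.5967, 0.3267, 0.129 ]), array([0.6009, 0.3273, 0.138 ])]
[0.50845069 0.09894897 0.12049357]
```

Centred to within a millimetre. Now on to the post.

>>> step_arm([
  {"grip": 1, "x": 0.7, "y": -0.05, "z": 0, "rx": 0, "ry": 0, "rz": 0},
  {"grip": 1, "x": 0.7, "y": -0.05, "z": 0, "rx": 0, "ry": 0, "rz": 0},
  {"grip": 1, "x": 0.7, "y": -0.05, "z": 0, "rx": 0, "ry": 0, "rz": 0},
  {"grip": 1, "x": 0.7, "y": -0.05, "z": 0, "rx": 0, "ry": 0, "rz": 0},
  {"grip": 1, "x": 0.7, "y": -0.05, "z": 0, "rx": 0, "ry": 0, "rz": 0},
  {"grip": 1, "x": 0.7, "y": -0.05, "z": 0, "rx": 0, "ry": 0, "rz": 0},
  {"grip": 1, "x": 0.7, "y": 0, "z": 0, "rx": 0, "ry": 0, "rz": 0},
  {"grip": 1, "x": 0, "y": 0, "z": 0, "rx": 0, "ry": 0, "rz": 0},
  {"grip": 1, "x": 0, "y": 0, "z": 0, "rx": 0, "ry": 0, "rz": 0},
])

```text
time: 11.58
tool_pos: [0.6435, 0.1532, 0.1198]
eef_rot: [[0.949, 0.316, -0.001], [0.316, -0.949, -0.0], [-0.001, -0.0, -1.0]]
force: [-0.8, -0.5, -3.5]
grip_width: 0.0643
finger_force: 68.7
```

```bash
python3 d.py .646 .154 .02;python3 look.py ringL2 240 191 50 354 330
```

```text
t 11.58 p [0.6435 0.1532 0.1198] units [0.09 0.   3.33] len 3.33 xang 18.4 zaxis [-0.001 -0.    -1.   ] F [-0.8 -0.5 -3.5] w 0.0643157860759248 68.66765247657895 j [  16.   30.  -43.   88.   21.   71. -102.]
```

View pics/ringL2.png

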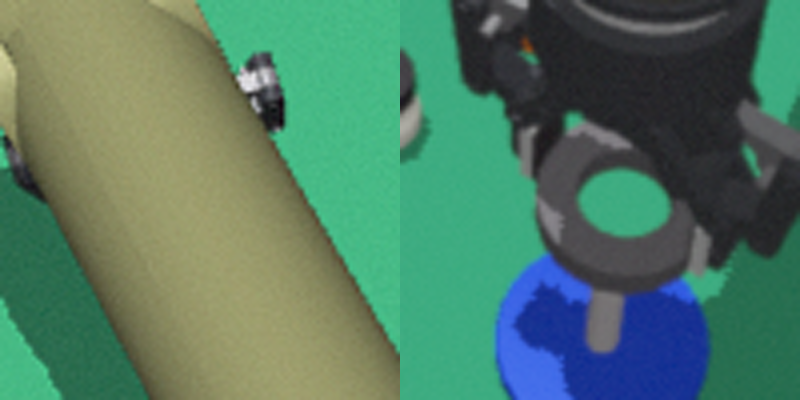

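The post lines up with the bore (post at (605,320), bore centre at (625,200) in the right panel, along the slightly leaning vertical). Lowering.

>>> step_arm([
  {"grip": 1, "x": 0.09, "y": 0, "z": 0.6, "rx": 0, "ry": 0, "rz": 0},
  {"grip": 1, "x": 0, "y": 0, "z": 0.5, "rx": 0, "ry": 0, "rz": 0},
  {"grip": 1, "x": 0, "y": 0, "z": 0.4, "rx": 0, "ry": 0, "rz": 0},
  {"grip": 1, "x": 0, "y": 0, "z": 0.4, "rx": 0, "ry": 0, "rz": 0},
  {"grip": 1, "x": 0, "y": 0, "z": 0.4, "rx": 0, "ry": 0, "rz": 0},
])

```text
time: 12.1
tool_pos: [0.646, 0.1536, 0.0497]
eef_rot: [[0.949, 0.316, -0.001], [0.316, -0.949, -0.001], [-0.001, 0.0, -1.0]]
force: [1.2, -0.4, -3.4]
grip_width: 0.0648
finger_force: 68.6
```

>>> step_arm([
  {"grip": 1, "x": 0, "y": 0, "z": 0.4, "rx": 0, "ry": 0, "rz": 0},
  {"grip": 1, "x": 0, "y": 0, "z": 0.3, "rx": 0, "ry": 0, "rz": 0},
  {"grip": 1, "x": 0, "y": 0, "z": 0.2, "rx": 0, "ry": 0, "rz": 0},
  {"grip": 1, "x": 0, "y": 0, "z": 0.1, "rx": 0, "ry": 0, "rz": 0},
  {"grip": 1, "x": 0, "y": 0, "z": 0, "rx": 0, "ry": 0, "rz": 0},
])

```text
time: 12.52
tool_pos: [0.6463, 0.1542, 0.0202]
eef_rot: [[0.949, 0.316, -0.001], [0.316, -0.949, -0.0], [-0.001, -0.0, -1.0]]
force: [0.4, -0.0, -2.3]
grip_width: 0.0648
finger_force: 68.6
```

>>> step_arm([
  {"grip": 1, "x": 0, "y": 0, "z": 0.06, "rx": 0, "ry": 0, "rz": 0},
  {"grip": 1, "x": 0, "y": 0, "z": 0.06, "rx": 0, "ry": 0, "rz": 0},
  {"grip": 1, "x": 0, "y": 0, "z": 0, "rx": 0, "ry": 0, "rz": 0},
])

```text
time: 12.77
tool_pos: [0.6469, 0.1542, 0.0176]
eef_rot: [[0.949, 0.316, 0.001], [0.316, -0.949, -0.0], [0.0, 0.0, -1.0]]
force: [-0.4, -0.2, -2.3]
grip_width: 0.0646
finger_force: 68.6
```

>>> step_arm([
  {"grip": 1, "x": 0, "y": 0, "z": 0.05, "rx": 0, "ry": 0, "rz": 0},
  {"grip": 1, "x": 0, "y": 0, "z": 0.05, "rx": 0, "ry": 0, "rz": 0},
  {"grip": 1, "x": 0, "y": 0, "z": 0, "rx": 0, "ry": 0, "rz": 0},
])

```text
time: 13.02
tool_pos: [0.6465, 0.1541, 0.0142]
eef_rot: [[0.949, 0.316, -0.0], [0.316, -0.949, -0.0], [-0.0, 0.0, -1.0]]
force: [-0.4, -0.1, -2.8]
grip_width: 0.0644
finger_force: 68.6
```

>>> step_arm([
  {"grip": 1, "x": 0, "y": 0, "z": 0.04, "rx": 0, "ry": 0, "rz": 0},
  {"grip": 1, "x": 0, "y": 0, "z": 0, "rx": 0, "ry": 0, "rz": 0},
])

```text
time: 13.18
tool_pos: [0.6467, 0.1541, 0.0139]
eef_rot: [[0.949, 0.316, 0.0], [0.316, -0.949, -0.0], [-0.0, 0.0, -1.0]]
force: [-1.6, -0.3, 2.6]
grip_width: 0.0649
finger_force: 69.2
```

>>> step_arm([
  {"grip": -0.8, "x": 0, "y": 0, "z": 0, "rx": 0, "ry": 0, "rz": 0},
  {"grip": -1, "x": 0, "y": 0, "z": 0, "rx": 0, "ry": 0, "rz": 0},
  {"grip": -1, "x": 0, "y": 0, "z": 0, "rx": 0, "ry": 0, "rz": 0},
  {"grip": -1, "x": 0, "y": 0, "z": -0.4, "rx": 0, "ry": 0, "rz": 0},
  {"grip": -1, "x": 0, "y": 0, "z": -0.8, "rx": 0, "ry": 0, "rz": 0},
  {"grip": -1, "x": 0, "y": 0, "z": -1, "rx": 0, "ry": 0, "rz": 0},
  {"grip": -1, "x": 0, "y": 0, "z": -1, "rx": 0, "ry": 0, "rz": 0},
  {"grip": -1, "x": 0, "y": 0, "z": -1, "rx": 0, "ry": 0, "rz": 0},
])

```text
time: 13.85
tool_pos: [0.6467, 0.1544, 0.1415]
eef_rot: [[0.949, 0.316, 0.001], [0.316, -0.949, 0.0], [0.001, -0.0, -1.0]]
force: [0.5, 0.4, -0.4]
grip_width: 0.0856
finger_force: 0.0
```

```bash
python3 d.py .5178 -.3533 .11
```

```text
t 13.85 p [0.6467 0.1544 0.1415] units [-9.43 14.7   1.04] len 17.49 xang 18.4 zaxis [ 0.001  0.    -1.   ] F [ 0.5  0.4 -0.4] w 0.08556927921305574 0.0 j [  16.   30.  -44.   86.   21.   73. -101.]
```

>>> step_arm([
  {"grip": -1, "x": -0.59, "y": 0.92, "z": 0, "rx": 0, "ry": 0, "rz": 0},
  {"grip": -1, "x": -0.59, "y": 0.92, "z": 0, "rx": 0, "ry": 0, "rz": 0},
  {"grip": -1, "x": -0.59, "y": 0.92, "z": 0, "rx": 0, "ry": 0, "rz": 0},
  {"grip": -1, "x": -0.59, "y": 0.92, "z": 0, "rx": 0, "ry": 0, "rz": 0},
  {"grip": -1, "x": -0.59, "y": 0.92, "z": 0, "rx": 0, "ry": 0, "rz": 0},
  {"grip": -1, "x": -0.59, "y": 0.92, "z": 0, "rx": 0, "ry": 0, "rz": 0},
  {"grip": -1, "x": -0.59, "y": 0.92, "z": 0, "rx": 0, "ry": 0, "rz": 0},
  {"grip": -1, "x": -0.59, "y": 0.92, "z": 0, "rx": 0, "ry": 0, "rz": 0},
  {"grip": -1, "x": -0.59, "y": 0.92, "z": 0, "rx": 0, "ry": 0, "rz": 0},
  {"grip": -1, "x": -0.59, "y": 0.92, "z": 0, "rx": 0, "ry": 0, "rz": 0},
  {"grip": -1, "x": -0.59, "y": 0.92, "z": 0, "rx": 0, "ry": 0, "rz": 0},
  {"grip": -1, "x": -0.59, "y": 0.92, "z": 0, "rx": 0, "ry": 0, "rz": 0},
])

```text
time: 14.85
tool_pos: [0.5497, -0.2286, 0.1405]
eef_rot: [[0.949, 0.317, 0.001], [0.317, -0.949, -0.001], [0.001, 0.001, -1.0]]
force: [0.3, 0.3, -0.1]
grip_width: 0.0853
finger_force: 0.0
```

>>> step_arm([
  {"grip": -1, "x": -0.59, "y": 0.92, "z": 0.2, "rx": 0, "ry": 0, "rz": 0},
  {"grip": -1, "x": -0.59, "y": 0.92, "z": 0.4, "rx": 0, "ry": 0, "rz": 0},
  {"grip": -1, "x": -0.59, "y": 0.92, "z": 0.4, "rx": 0, "ry": 0, "rz": 0},
  {"grip": -1, "x": -0.58, "y": 0.9, "z": 0.4, "rx": 0, "ry": 0, "rz": 0},
  {"grip": -1, "x": 0, "y": 0, "z": 0.4, "rx": 0, "ry": 0, "rz": 0},
  {"grip": -1, "x": 0, "y": 0, "z": 0, "rx": 0, "ry": 0, "rz": 0},
])

```text
time: 15.35
tool_pos: [0.515, -0.3558, 0.0832]
eef_rot: [[0.95, 0.311, -0.003], [0.311, -0.95, 0.002], [-0.003, -0.002, -1.0]]
force: [-1.1, 0.7, 0.2]
grip_width: 0.0853
finger_force: 0.0
```

```bash
python3 d.py .5178 -.3533 .004; python3 - <<'E'
from h import *; from workcell import imaging
f=imaging.grab_frame('scene');m,h=masks(f)
S=f
# large ring on spindle: bore/post and outer outline, top at z=.03
c=blob(cv2.bitwise_and(255*(h[...,1]<90).astype(np.uint8),255*(h[...,2]<140).astype(np.uint8)),(356,350),45)
print('large', None if c is None else (cen(c),cast(f,cen(c),.021)[0].round(4),cv2.minAreaRect(cast(f,c[:,0],.021)[:,:2].astype(np.float32))))
E
python3 look.py L3 462 249 60 354 350
```

```text
t 15.35 p [ 0.515  -0.3558  0.0832] units [ 0.12 -0.04  2.64] len 2.64 xang 18.1 zaxis [-0.003  0.002 -1.   ] F [-1.1  0.7  0.2] w 0.08528282713495983 0.0 j [ 59.  26. -34.  95.  16.  64. -51.]
large (array([355.00922045, 361.8137748 ]), array([0.6444, 0.1547, 0.021 ]), ((0.6438836455345154, 0.1539669632911682), (0.06821075081825256, 0.0677400678396225), 6.068901062011719))
```

View pics/L3.png

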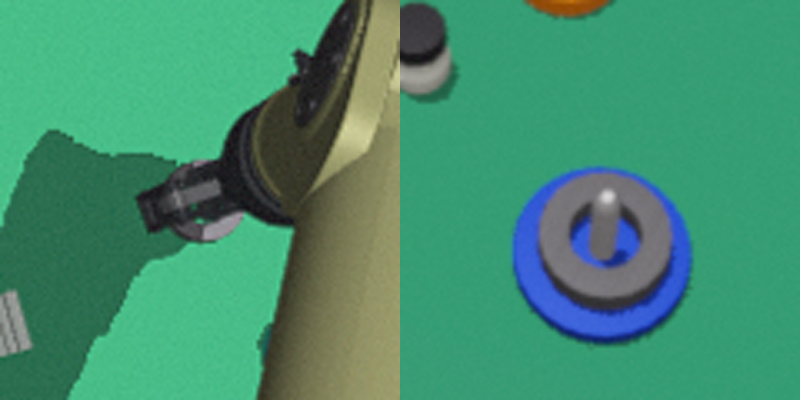

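The large ring sits flat and concentric on the base (right panel: ring (605,240), post (607,225)). Now the medium ring.

>>> step_arm([
  {"grip": -1, "x": 0.12, "y": -0.04, "z": 0.8, "rx": 0, "ry": 0, "rz": 0},
  {"grip": -1, "x": 0, "y": 0, "z": 0.8, "rx": 0, "ry": 0, "rz": 0},
  {"grip": -1, "x": 0, "y": 0, "z": 0.6, "rx": 0, "ry": 0, "rz": 0},
  {"grip": -1, "x": 0, "y": 0, "z": 0.4, "rx": 0, "ry": 0, "rz": 0},
  {"grip": -1, "x": 0, "y": 0, "z": 0, "rx": 0, "ry": 0, "rz": 0},
  {"grip": 1, "x": 0, "y": 0, "z": 0, "rx": 0, "ry": 0, "rz": 0},
  {"grip": 1, "x": 0, "y": 0, "z": 0, "rx": 0, "ry": 0, "rz": 0},
  {"grip": 1, "x": 0, "y": 0, "z": 0, "rx": 0, "ry": 0, "rz": 0},
  {"grip": 1, "x": 0, "y": 0, "z": 0, "rx": 0, "ry": 0, "rz": 0},
  {"grip": 1, "x": 0, "y": 0, "z": 0, "rx": 0, "ry": 0, "rz": 0},
])

```text
time: 16.33
tool_pos: [0.5223, -0.3518, 0.0097]
eef_rot: [[0.949, 0.316, 0.003], [0.316, -0.949, -0.002], [0.002, 0.003, -1.0]]
force: [-0.6, 0.7, 6.5]
grip_width: 0.0523
finger_force: 61.9
```

>>> step_arm([
  {"grip": 1, "x": 0, "y": 0, "z": -0.4, "rx": 0, "ry": 0, "rz": 0},
  {"grip": 1, "x": 0, "y": 0, "z": -0.8, "rx": 0, "ry": 0, "rz": 0},
  {"grip": 1, "x": 0, "y": 0, "z": -1, "rx": 0, "ry": 0, "rz": 0},
  {"grip": 1, "x": 0, "y": 0, "z": -1, "rx": 0, "ry": 0, "rz": 0},
  {"grip": 1, "x": 0, "y": 0, "z": -0.8, "rx": 0, "ry": 0, "rz": 0},
  {"grip": 1, "x": 0, "y": 0, "z": -0.4, "rx": 0, "ry": 0, "rz": 0},
])

```text
time: 16.83
tool_pos: [0.5223, -0.3522, 0.1439]
eef_rot: [[0.949, 0.316, 0.005], [0.316, -0.949, -0.004], [0.003, 0.005, -1.0]]
force: [0.9, 0.2, -1.6]
grip_width: 0.052
finger_force: 63.4
```

```bash
python3 d.py .646 .154 .135
```

```text
t 16.83 p [ 0.5223 -0.3522  0.1439] units [  9.24 -14.71   0.25] len 17.37 xang 18.4 zaxis [ 0.005 -0.004 -1.   ] F [ 0.9  0.2 -1.6] w 0.052035036575306476 63.37981587275863 j [ 60.  23. -36.  92.  14.  70. -50.]
```

>>> step_arm([
  {"grip": 1, "x": 0.58, "y": -0.92, "z": 0, "rx": 0, "ry": 0, "rz": 0},
  {"grip": 1, "x": 0.58, "y": -0.92, "z": 0, "rx": 0, "ry": 0, "rz": 0},
  {"grip": 1, "x": 0.58, "y": -0.92, "z": 0, "rx": 0, "ry": 0, "rz": 0},
  {"grip": 1, "x": 0.58, "y": -0.92, "z": 0, "rx": 0, "ry": 0, "rz": 0},
  {"grip": 1, "x": 0.58, "y": -0.92, "z": 0, "rx": 0, "ry": 0, "rz": 0},
  {"grip": 1, "x": 0.58, "y": -0.92, "z": 0, "rx": 0, "ry": 0, "rz": 0},
  {"grip": 1, "x": 0.58, "y": -0.92, "z": 0, "rx": 0, "ry": 0, "rz": 0},
  {"grip": 1, "x": 0.58, "y": -0.92, "z": 0, "rx": 0, "ry": 0, "rz": 0},
  {"grip": 1, "x": 0.58, "y": -0.92, "z": 0, "rx": 0, "ry": 0, "rz": 0},
  {"grip": 1, "x": 0.58, "y": -0.92, "z": 0, "rx": 0, "ry": 0, "rz": 0},
  {"grip": 1, "x": 0.58, "y": -0.92, "z": 0, "rx": 0, "ry": 0, "rz": 0},
  {"grip": 1, "x": 0.58, "y": -0.92, "z": 0, "rx": 0, "ry": 0, "rz": 0},
])

```text
time: 17.83
tool_pos: [0.6138, 0.03, 0.1389]
eef_rot: [[0.949, 0.316, -0.001], [0.316, -0.949, -0.001], [-0.001, 0.0, -1.0]]
force: [1.3, -0.3, -1.1]
grip_width: 0.0521
finger_force: 63.4
```

>>> step_arm([
  {"grip": 1, "x": 0.57, "y": -0.92, "z": 0, "rx": 0, "ry": 0, "rz": 0},
  {"grip": 1, "x": 0.57, "y": -0.92, "z": 0, "rx": 0, "ry": 0, "rz": 0},
  {"grip": 1, "x": 0.57, "y": -0.92, "z": 0, "rx": 0, "ry": 0, "rz": 0},
  {"grip": 1, "x": 0.57, "y": -0.91, "z": 0, "rx": 0, "ry": 0, "rz": 0},
  {"grip": 1, "x": 0, "y": 0, "z": 0, "rx": 0, "ry": 0, "rz": 0},
  {"grip": 1, "x": 0, "y": 0, "z": 0, "rx": 0, "ry": 0, "rz": 0},
  {"grip": 1, "x": 0, "y": 0, "z": 0, "rx": 0, "ry": 0, "rz": 0},
])

```text
time: 18.42
tool_pos: [0.6438, 0.1542, 0.1385]
eef_rot: [[0.949, 0.316, -0.001], [0.316, -0.949, -0.001], [-0.002, 0.001, -1.0]]
force: [0.4, -0.6, -1.9]
grip_width: 0.0517
finger_force: 63.4
```

```bash
cat > bore.py <<'E'
from h import *; from workcell import imaging,bot
import sys
off=float(sys.argv[1]); p=bot.get_obs()['tool_pos']
f=imaging.grab_frame('scene');h=cv2.cvtColor(f['color'],cv2.COLOR_RGB2HSV)
g=255*(h[...,1]>110).astype(np.uint8)
q=proj(f,p+[0,0,9e-3-off])[0]
n,l,s,c=cv2.connectedComponentsWithStats(g)
for i in range(1,n):
    if 20<s[i,4]<1500 and np.hypot(*(c[i]-q))<25: print(q,s[i],c[i],cast(f,c[i],p[2]-off+.009)[0].round(4))
print(p)
E
python3 bore.py .0097; python3 d.py .646 .154 .135;python3 look.py M1 240 191 50 356 310
```

```text
[358.98032602 328.54485381] [349 303   9   8  45] [351.97777778 306.44444444] [0.6276 0.119  0.1378]
[358.98032602 328.54485381] [351 320  21  14 232] [361.15086207 326.47413793] [0.639  0.1536 0.1378]
[0.64381115 0.15423254 0.13853544]
t 18.47 p [0.6441 0.1531 0.1386] units [ 0.07 -0.01  0.12] len 0.14 xang 18.3 zaxis [-0.001 -0.002 -1.   ] F [-0.8  0.2 -2.2] w 0.051600200058345 63.42709821648896 j [  17.   30.  -44.   87.   21.   73. -102.]
```

View pics/M1.png

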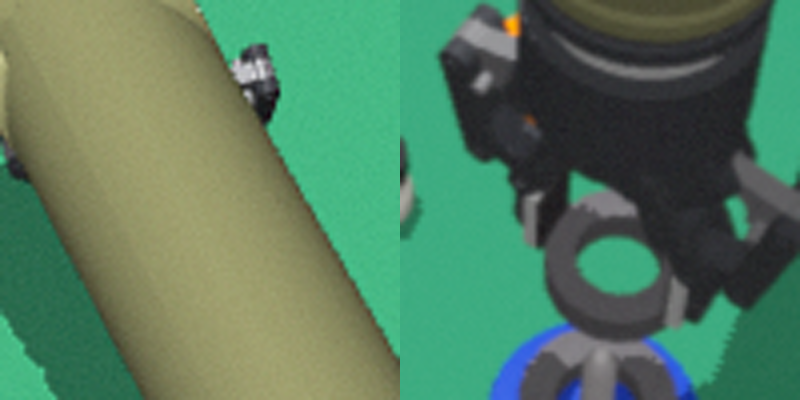

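The medium ring is held level. Its bore at (361,326) is about 5 mm toward the robot from the TCP, so I'll shift and lower.

>>> step_arm([
  {"grip": 1, "x": 0.22, "y": 0.05, "z": 0.3, "rx": 0, "ry": 0, "rz": 0},
  {"grip": 1, "x": 0, "y": 0, "z": 0.4, "rx": 0, "ry": 0, "rz": 0},
  {"grip": 1, "x": 0, "y": 0, "z": 0.4, "rx": 0, "ry": 0, "rz": 0},
  {"grip": 1, "x": 0, "y": 0, "z": 0.4, "rx": 0, "ry": 0, "rz": 0},
  {"grip": 1, "x": 0, "y": 0, "z": 0.4, "rx": 0, "ry": 0, "rz": 0},
  {"grip": 1, "x": 0, "y": 0, "z": 0.4, "rx": 0, "ry": 0, "rz": 0},
  {"grip": 1, "x": 0, "y": 0, "z": 0.4, "rx": 0, "ry": 0, "rz": 0},
  {"grip": 1, "x": 0, "y": 0, "z": 0.2, "rx": 0, "ry": 0, "rz": 0},
  {"grip": 1, "x": 0, "y": 0, "z": 0.1, "rx": 0, "ry": 0, "rz": 0},
  {"grip": 1, "x": 0, "y": 0, "z": 0, "rx": 0, "ry": 0, "rz": 0},
])

```text
time: 19.4
tool_pos: [0.6505, 0.1556, 0.0482]
eef_rot: [[0.949, 0.316, -0.001], [0.316, -0.949, -0.0], [-0.001, -0.0, -1.0]]
force: [0.2, 0.3, -2.8]
grip_width: 0.0519
finger_force: 63.4
```

>>> step_arm([
  {"grip": 1, "x": 0, "y": 0, "z": 0.06, "rx": 0, "ry": 0, "rz": 0},
  {"grip": 1, "x": 0, "y": 0, "z": 0.06, "rx": 0, "ry": 0, "rz": 0},
  {"grip": 1, "x": 0, "y": 0, "z": 0, "rx": 0, "ry": 0, "rz": 0},
])

```text
time: 19.65
tool_pos: [0.6512, 0.1557, 0.0459]
eef_rot: [[0.949, 0.316, 0.001], [0.316, -0.949, -0.0], [0.001, 0.0, -1.0]]
force: [-0.7, 0.5, -2.4]
grip_width: 0.0519
finger_force: 63.4
```

>>> step_arm([
  {"grip": 1, "x": 0, "y": 0, "z": 0.08, "rx": 0, "ry": 0, "rz": 0},
  {"grip": 1, "x": 0, "y": 0, "z": 0.07, "rx": 0, "ry": 0, "rz": 0},
  {"grip": 1, "x": 0, "y": 0, "z": 0, "rx": 0, "ry": 0, "rz": 0},
])

```text
time: 19.9
tool_pos: [0.6507, 0.1554, 0.0407]
eef_rot: [[0.949, 0.316, -0.001], [0.316, -0.949, -0.0], [-0.001, 0.0, -1.0]]
force: [-0.1, 0.6, -1.6]
grip_width: 0.0522
finger_force: 63.4
```

>>> step_arm([
  {"grip": 1, "x": 0, "y": 0, "z": 0.05, "rx": 0, "ry": 0, "rz": 0},
  {"grip": 1, "x": 0, "y": 0, "z": 0, "rx": 0, "ry": 0, "rz": 0},
])

```text
time: 20.07
tool_pos: [0.6511, 0.1556, 0.0399]
eef_rot: [[0.949, 0.316, 0.0], [0.316, -0.949, -0.0], [0.0, 0.0, -1.0]]
force: [-0.7, -0.6, -0.2]
grip_width: 0.052
finger_force: 63.6
```

>>> step_arm([
  {"grip": 1, "x": 0, "y": 0, "z": 0.03, "rx": 0, "ry": 0, "rz": 0},
  {"grip": 1, "x": 0, "y": 0, "z": 0, "rx": 0, "ry": 0, "rz": 0},
])

```text
time: 20.23
tool_pos: [0.651, 0.1556, 0.0398]
eef_rot: [[0.949, 0.316, 0.0], [0.316, -0.949, -0.001], [0.0, 0.001, -1.0]]
force: [-2.4, -0.5, 5.0]
grip_width: 0.052
finger_force: 64.1
```

>>> step_arm([
  {"grip": -0.5, "x": 0, "y": 0, "z": 0, "rx": 0, "ry": 0, "rz": 0},
  {"grip": -1, "x": 0, "y": 0, "z": 0, "rx": 0, "ry": 0, "rz": 0},
  {"grip": -1, "x": 0, "y": 0, "z": 0, "rx": 0, "ry": 0, "rz": 0},
  {"grip": -1, "x": 0, "y": 0, "z": -0.4, "rx": 0, "ry": 0, "rz": 0},
  {"grip": -1, "x": 0, "y": 0, "z": -0.8, "rx": 0, "ry": 0, "rz": 0},
  {"grip": -1, "x": 0, "y": 0, "z": -1, "rx": 0, "ry": 0, "rz": 0},
  {"grip": -1, "x": 0, "y": 0, "z": -1, "rx": 0, "ry": 0, "rz": 0},
])

```text
time: 20.82
tool_pos: [0.6505, 0.1556, 0.136]
eef_rot: [[0.949, 0.316, -0.001], [0.316, -0.949, 0.0], [-0.001, -0.0, -1.0]]
force: [1.5, -0.1, 0.2]
grip_width: 0.0855
finger_force: 0.0
```

```bash
python3 d.py .542 .3174 .08
```

```text
t 20.82 p [0.6505 0.1556 0.136 ] units [-1.72 -6.26  1.87] len 6.76 xang 18.4 zaxis [-0.001  0.    -1.   ] F [ 1.5 -0.1  0.2] w 0.08545070074030658 0.0 j [  16.   30.  -44.   86.   22.   73. -102.]
```

>>> step_arm([
  {"grip": -1, "x": -0.21, "y": -0.78, "z": 0, "rx": 0, "ry": 0, "rz": 0},
  {"grip": -1, "x": -0.21, "y": -0.78, "z": 0, "rx": 0, "ry": 0, "rz": 0},
  {"grip": -1, "x": -0.21, "y": -0.78, "z": 0, "rx": 0, "ry": 0, "rz": 0},
  {"grip": -1, "x": -0.21, "y": -0.78, "z": 0, "rx": 0, "ry": 0, "rz": 0},
  {"grip": -1, "x": -0.22, "y": -0.78, "z": 0.4, "rx": 0, "ry": 0, "rz": 0},
  {"grip": -1, "x": -0.22, "y": -0.78, "z": 0.4, "rx": 0, "ry": 0, "rz": 0},
  {"grip": -1, "x": -0.22, "y": -0.79, "z": 0.5, "rx": 0, "ry": 0, "rz": 0},
  {"grip": -1, "x": -0.22, "y": -0.79, "z": 0.5, "rx": 0, "ry": 0, "rz": 0},
  {"grip": -1, "x": 0, "y": 0, "z": 0, "rx": 0, "ry": 0, "rz": 0},
  {"grip": -1, "x": 0, "y": 0, "z": 0, "rx": 0, "ry": 0, "rz": 0},
  {"grip": -1, "x": 0, "y": 0, "z": 0, "rx": 0, "ry": 0, "rz": 0},
])

```text
time: 21.73
tool_pos: [0.5435, 0.3172, 0.0815]
eef_rot: [[0.949, 0.316, 0.001], [0.316, -0.949, -0.0], [0.001, 0.001, -1.0]]
force: [0.9, 0.1, 0.1]
grip_width: 0.0854
finger_force: 0.0
```

```bash
python3 d.py .542 .3174 .006
```

```text
t 21.73 p [0.5435 0.3172 0.0815] units [-0.05 -0.02  2.52] len 2.52 xang 18.4 zaxis [ 0.001 -0.    -1.   ] F [0.9 0.1 0.1] w 0.08537499355170336 0.0 j [   3.   30.  -46.   95.   23.   66. -121.]
```

>>> step_arm([
  {"grip": -1, "x": -0.05, "y": -0.02, "z": 0.8, "rx": 0, "ry": 0, "rz": 0},
  {"grip": -1, "x": 0, "y": 0, "z": 0.8, "rx": 0, "ry": 0, "rz": 0},
  {"grip": -1, "x": 0, "y": 0, "z": 0.6, "rx": 0, "ry": 0, "rz": 0},
  {"grip": -1, "x": 0, "y": 0, "z": 0.3, "rx": 0, "ry": 0, "rz": 0},
  {"grip": -1, "x": 0, "y": 0, "z": 0, "rx": 0, "ry": 0, "rz": 0},
  {"grip": 1, "x": 0, "y": 0, "z": 0, "rx": 0, "ry": 0, "rz": 0},
  {"grip": 1, "x": 0, "y": 0, "z": 0, "rx": 0, "ry": 0, "rz": 0},
  {"grip": 1, "x": 0, "y": 0, "z": 0, "rx": 0, "ry": 0, "rz": 0},
  {"grip": 1, "x": 0, "y": 0, "z": 0, "rx": 0, "ry": 0, "rz": 0},
  {"grip": 1, "x": 0, "y": 0, "z": 0, "rx": 0, "ry": 0, "rz": 0},
])

```text
time: 22.57
tool_pos: [0.5422, 0.3183, 0.0077]
eef_rot: [[0.949, 0.316, 0.003], [0.316, -0.949, 0.001], [0.003, -0.0, -1.0]]
force: [-0.9, -0.8, 6.5]
grip_width: 0.0409
finger_force: 61.1
```

>>> step_arm([
  {"grip": 1, "x": 0, "y": 0, "z": -0.4, "rx": 0, "ry": 0, "rz": 0},
  {"grip": 1, "x": 0, "y": 0, "z": -0.8, "rx": 0, "ry": 0, "rz": 0},
  {"grip": 1, "x": 0, "y": 0, "z": -1, "rx": 0, "ry": 0, "rz": 0},
  {"grip": 1, "x": 0, "y": 0, "z": -1, "rx": 0, "ry": 0, "rz": 0},
  {"grip": 1, "x": 0, "y": 0, "z": -0.8, "rx": 0, "ry": 0, "rz": 0},
  {"grip": 1, "x": 0, "y": 0, "z": -0.4, "rx": 0, "ry": 0, "rz": 0},
])

```text
time: 23.07
tool_pos: [0.5421, 0.3189, 0.142]
eef_rot: [[0.949, 0.317, 0.005], [0.317, -0.949, 0.002], [0.005, -0.001, -1.0]]
force: [0.2, 0.8, -0.9]
grip_width: 0.0405
finger_force: 61.1
```

```bash
python3 d.py .646 .154 .15
```

```text
t 23.07 p [0.5421 0.3189 0.142 ] units [ 1.55  6.31 -0.26] len 6.5 xang 18.5 zaxis [ 0.005  0.002 -1.   ] F [ 0.2  0.8 -0.9] w 0.04053675654029022 61.14223240641877 j [   4.   26.  -48.   92.   20.   71. -119.]
```

>>> step_arm([
  {"grip": 1, "x": 0.2, "y": 0.79, "z": 0, "rx": 0, "ry": 0, "rz": 0},
  {"grip": 1, "x": 0.2, "y": 0.79, "z": 0, "rx": 0, "ry": 0, "rz": 0},
  {"grip": 1, "x": 0.2, "y": 0.79, "z": 0, "rx": 0, "ry": 0, "rz": 0},
  {"grip": 1, "x": 0.2, "y": 0.79, "z": 0, "rx": 0, "ry": 0, "rz": 0},
  {"grip": 1, "x": 0.2, "y": 0.79, "z": 0, "rx": 0, "ry": 0, "rz": 0},
  {"grip": 1, "x": 0.2, "y": 0.79, "z": 0, "rx": 0, "ry": 0, "rz": 0},
  {"grip": 1, "x": 0.2, "y": 0.79, "z": 0, "rx": 0, "ry": 0, "rz": 0},
  {"grip": 1, "x": 0.15, "y": 0.78, "z": 0, "rx": 0, "ry": 0, "rz": 0},
  {"grip": 1, "x": 0, "y": 0, "z": 0, "rx": 0, "ry": 0, "rz": 0},
  {"grip": 1, "x": 0, "y": 0, "z": 0, "rx": 0, "ry": 0, "rz": 0},
  {"grip": 1, "x": 0, "y": 0, "z": 0, "rx": 0, "ry": 0, "rz": 0},
])

```text
time: 23.98
tool_pos: [0.6441, 0.1534, 0.1372]
eef_rot: [[0.949, 0.317, -0.001], [0.317, -0.949, 0.001], [-0.001, -0.001, -1.0]]
force: [-0.4, 0.7, -1.4]
grip_width: 0.0408
finger_force: 61.1
```

```bash
python3 bore.py .0077; python3 d.py .646 .154 .15;python3 look.py S1 240 191 50 356 320
```

```text
[358.4575467  328.03553973] [351 305  14  10  88] [356.06818182 309.86363636] [0.6268 0.1277 0.1385]
[358.4575467  328.03553973] [350 323  19  12 169] [358.86390533 328.31360947] [0.644  0.1541 0.1385]
[0.64413919 0.15336916 0.13722548]
t 24.03 p [0.6439 0.1542 0.1375] units [ 0.06  0.03 -0.42] len 0.42 xang 18.5 zaxis [-0.001  0.001 -1.   ] F [ 0.2  0.1 -1.4] w 0.040836874417448946 61.11905436613597 j [  17.   30.  -44.   87.   21.   72. -102.]
```

View pics/S1.png

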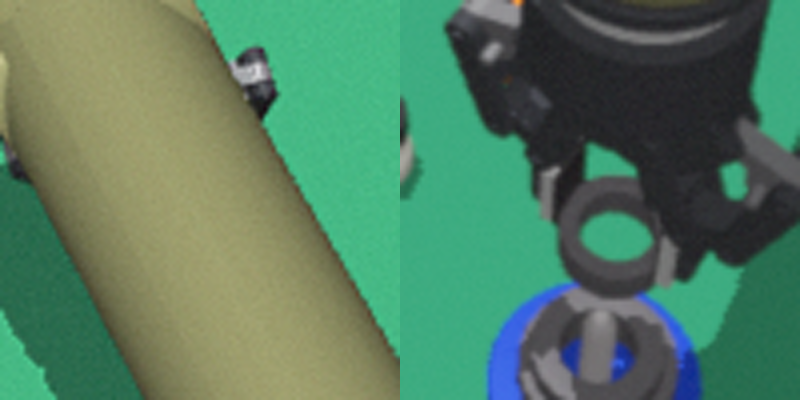

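The small ring is level, with its bore over the post (right panel: bore (618,235), post (600,345)) and the medium ring is seated below. Lowering.

>>> step_arm([
  {"grip": 1, "x": 0.06, "y": 0.02, "z": 0.2, "rx": 0, "ry": 0, "rz": 0},
  {"grip": 1, "x": 0, "y": 0, "z": 0.4, "rx": 0, "ry": 0, "rz": 0},
  {"grip": 1, "x": 0, "y": 0, "z": 0.4, "rx": 0, "ry": 0, "rz": 0},
  {"grip": 1, "x": 0, "y": 0, "z": 0.4, "rx": 0, "ry": 0, "rz": 0},
  {"grip": 1, "x": 0, "y": 0, "z": 0.4, "rx": 0, "ry": 0, "rz": 0},
  {"grip": 1, "x": 0, "y": 0, "z": 0.4, "rx": 0, "ry": 0, "rz": 0},
  {"grip": 1, "x": 0, "y": 0, "z": 0.2, "rx": 0, "ry": 0, "rz": 0},
  {"grip": 1, "x": 0, "y": 0, "z": 0.08, "rx": 0, "ry": 0, "rz": 0},
  {"grip": 1, "x": 0, "y": 0, "z": 0, "rx": 0, "ry": 0, "rz": 0},
])

```text
time: 24.88
tool_pos: [0.6465, 0.1526, 0.0623]
eef_rot: [[0.949, 0.316, -0.001], [0.316, -0.949, -0.0], [-0.001, -0.0, -1.0]]
force: [-0.8, -1.1, -1.9]
grip_width: 0.0409
finger_force: 61.1
```

>>> step_arm([
  {"grip": 1, "x": 0, "y": 0, "z": 0.07, "rx": 0, "ry": 0, "rz": 0},
  {"grip": 1, "x": 0, "y": 0, "z": 0.06, "rx": 0, "ry": 0, "rz": 0},
  {"grip": 1, "x": 0, "y": 0, "z": 0, "rx": 0, "ry": 0, "rz": 0},
])

```text
time: 25.13
tool_pos: [0.6471, 0.1527, 0.0597]
eef_rot: [[0.949, 0.316, 0.001], [0.316, -0.949, -0.0], [0.001, 0.0, -1.0]]
force: [-0.4, 0.3, -1.6]
grip_width: 0.0406
finger_force: 61.1
```

>>> step_arm([
  {"grip": 1, "x": 0, "y": 0, "z": 0.05, "rx": 0, "ry": 0, "rz": 0},
  {"grip": 1, "x": 0, "y": 0, "z": 0, "rx": 0, "ry": 0, "rz": 0},
])

```text
time: 25.3
tool_pos: [0.6469, 0.1526, 0.0579]
eef_rot: [[0.949, 0.316, 0.0], [0.316, -0.949, -0.0], [0.0, 0.0, -1.0]]
force: [0.2, -0.6, -1.6]
grip_width: 0.0409
finger_force: 61.1
```

>>> step_arm([
  {"grip": 1, "x": 0, "y": 0, "z": 0.05, "rx": 0, "ry": 0, "rz": 0},
  {"grip": 1, "x": 0, "y": 0, "z": 0, "rx": 0, "ry": 0, "rz": 0},
])

```text
time: 25.47
tool_pos: [0.6468, 0.1526, 0.0562]
eef_rot: [[0.949, 0.316, -0.0], [0.316, -0.949, -0.0], [-0.0, 0.0, -1.0]]
force: [0.1, 0.7, -2.0]
grip_width: 0.0406
finger_force: 61.1
```

>>> step_arm([
  {"grip": 1, "x": 0, "y": 0, "z": 0.04, "rx": 0, "ry": 0, "rz": 0},
  {"grip": 1, "x": 0, "y": 0, "z": 0, "rx": 0, "ry": 0, "rz": 0},
])

```text
time: 25.63
tool_pos: [0.6469, 0.1527, 0.0557]
eef_rot: [[0.949, 0.316, 0.0], [0.316, -0.949, -0.0], [0.0, 0.0, -1.0]]
force: [-0.9, -0.3, 2.2]
grip_width: 0.0408
finger_force: 61.5
```

>>> step_arm([
  {"grip": 1, "x": 0, "y": 0, "z": 0.03, "rx": 0, "ry": 0, "rz": 0},
  {"grip": 1, "x": 0, "y": 0, "z": 0, "rx": 0, "ry": 0, "rz": 0},
])

```text
time: 25.8
tool_pos: [0.647, 0.1527, 0.0557]
eef_rot: [[0.949, 0.316, 0.0], [0.316, -0.949, -0.001], [0.0, 0.001, -1.0]]
force: [-3.8, -1.5, 7.4]
grip_width: 0.0408
finger_force: 62.0
```

Seated. Release, rise and back off toward the robot so the cameras can see.

>>> step_arm([
  {"grip": -0.2, "x": 0, "y": 0, "z": 0, "rx": 0, "ry": 0, "rz": 0},
  {"grip": -1, "x": 0, "y": 0, "z": 0, "rx": 0, "ry": 0, "rz": 0},
  {"grip": -1, "x": 0, "y": 0, "z": 0, "rx": 0, "ry": 0, "rz": 0},
  {"grip": -1, "x": 0, "y": 0, "z": -0.4, "rx": 0, "ry": 0, "rz": 0},
  {"grip": -1, "x": 0, "y": 0, "z": -0.8, "rx": 0, "ry": 0, "rz": 0},
  {"grip": -1, "x": 0, "y": 0, "z": -1, "rx": 0, "ry": 0, "rz": 0},
  {"grip": -1, "x": 0, "y": 0, "z": -1, "rx": 0, "ry": 0, "rz": 0},
  {"grip": -1, "x": 0, "y": -0.9, "z": -0.5, "rx": 0, "ry": 0, "rz": 0},
  {"grip": -1, "x": -0.3, "y": -0.9, "z": 0, "rx": 0, "ry": 0, "rz": 0},
  {"grip": -1, "x": -0.4, "y": -0.9, "z": 0, "rx": 0, "ry": 0, "rz": 0},
  {"grip": -1, "x": -0.4, "y": -0.9, "z": 0, "rx": 0, "ry": 0, "rz": 0},
  {"grip": -1, "x": -0.4, "y": -0.9, "z": 0, "rx": 0, "ry": 0, "rz": 0},
])

```text
time: 26.8
tool_pos: [0.5607, 0.2677, 0.1663]
eef_rot: [[0.949, 0.316, 0.001], [0.316, -0.949, 0.0], [0.001, -0.0, -1.0]]
force: [-0.3, 0.4, -0.4]
grip_width: 0.0856
finger_force: 0.0
```

>>> step_arm([
  {"grip": -1, "x": -0.4, "y": -0.9, "z": 0, "rx": 0, "ry": 0, "rz": 0},
  {"grip": -1, "x": -0.4, "y": -0.6, "z": 0, "rx": 0, "ry": 0, "rz": 0},
  {"grip": -1, "x": 0, "y": 0, "z": 0, "rx": 0, "ry": 0, "rz": 0},
  {"grip": -1, "x": 0, "y": 0, "z": 0, "rx": 0, "ry": 0, "rz": 0},
  {"grip": -1, "x": 0, "y": 0, "z": 0, "rx": 0, "ry": 0, "rz": 0},
  {"grip": -1, "x": 0, "y": 0, "z": 0, "rx": 0, "ry": 0, "rz": 0},
])

```text
time: 27.3
tool_pos: [0.5259, 0.3002, 0.1654]
eef_rot: [[0.949, 0.314, 0.001], [0.314, -0.949, -0.001], [0.0, 0.001, -1.0]]
force: [0.2, 0.6, 0.4]
grip_width: 0.0859
finger_force: 0.0
```

```bash
python3 look.py end 300 200 80 330 300
```

```text
(no output)
```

View pics/end.png

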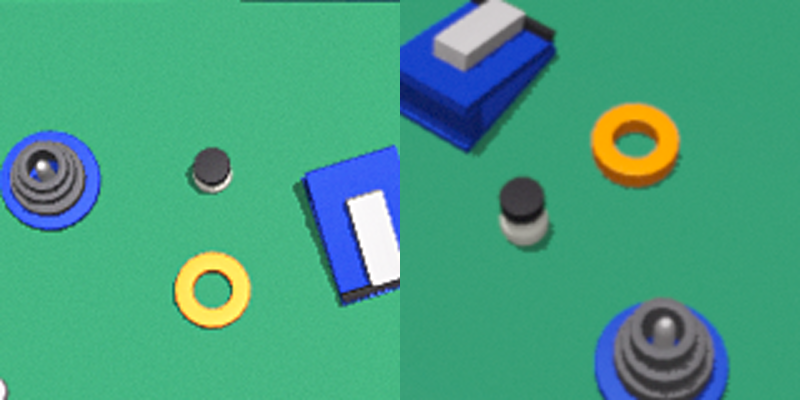

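The stack is level and concentric on the post (top (48,175), right panel (663,345)). The block lies against the lip and the jar hasn't moved. Handing in.

```bash
python3 -c "
from workcell import bot
print(bot.close_job())"
```

```text
the job is handed in; nothing more can be done
None
```

I stacked the three rings on the post (large, medium, small from the bottom) and laid the block on the slope against the lip; I handed the job in at about 27 s, with no verdict returned.

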